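Tip the bottle neck from the firing trough into the cooling tin

ROBOT

A 6-joint arm with a two-finger parallel gripper is mounted at the origin on the work surface. World frame = base frame: x ahead of the robot, y to its left, z up, the work surface at z = 0. Lengths are in m, angles in degrees, forces in N, time in s.
With the tool pointing down it reaches from about 0.4 to 0.825 m from the base axis. Payload 7 kg.
Tool frame: the origin (TCP) lies at the centre of the arm's flange, where the gripper is bolted on; the fingertips stand 178 mm ahead of it and the grasp point (between the pads) lies 159 mm ahead of it; x points along the fingers, y is the direction in which the jaws open and shut, and the axes are right-handed (so a half turn about x gives the same grasp; the last joint's range is limited). The gripper opens to 88 mm and grips with 3 to 60 N. Pads are 19 mm wide; open, the fingers measure 130 mm over their backs; the gripper's body (78 mm by 193 mm) begins 47 mm behind the grasp point.
Start: joints at [87.324, 20.546, 0.682, 0, -70.136, -16.507], TCP at [0.222, 0.637, 0.405] pointing down, gripper open.
Joint ranges: [-176.03, 176.03], [-82.01, 121.73], [-58.28, 71.71], [-173.87, 95.51], [-174.79, -0.11], [-173.66, 173.66]. Speed limits (degrees/s): [136.94, 136.94, 172.46, 180, 180, 180].

INTERFACE

Orientations are given as [roll, pitch, yaw] about the fixed x, y, z axes, in that order (R = Rz(yaw) Ry(pitch) Rx(roll)).
In Python, from plant import ctrl gives the robot as it stands. The module is installed in compiled form; this text tells all that it offers.
- The arm moves only by the shell command python3 -m inch 'ROWS'. ROWS is JSON, one flat list of numbers, 7 for each row, row after row: the shift along the tool's x, y, z in m, then the turn, a rotation vector about the tool's x, y, z in degrees, then the finger opening in m, from 0 to 0.0876. In form: [dx, dy, dz, rx, ry, rz, hand, dx, dy, dz, rx, ry, rz, hand, ...]. A call has 1 to 20 rows; each row shifts and turns the pose as measured when the row begins, along the tool's axes as they then stand; what a row does not reach is not made up. A row lasts 1/8 s, in which the tool goes at most 62.5 mm and 10.7 degrees, less where a joint would pass 70% of its speed; a pose out of reach is approached as far as the arm can. A call with a gripper value outside its range is refused whole. The fingers move at their own pace and stop on an object; the grip force is fixed at half the most. Time passes only in rows, so rows that do not move let the fingers close. It gives the time, the measured TCP pose, the force and the opening at its end, in the units of the state.
- ctrl.get_obs(): the state, without advancing time (a new reading comes with each control period).
- ctrl.snapshot(name): name is "side" or "top" or "wrist"; returns a dict with "color" (384x512x3 uint8, red, green, blue), "depth" (384x512 float32, m along the optical axis (not along the pixel's ray), 0 where there is no reading), "K" (3x3 intrinsics, pixels), "position" and "attitude" of the camera in the world; the wrist camera has in their place "hand_eye" (4x4, takes a point from camera to tool coordinates, whose origin is the TCP and whose axes are the tool frame's). Camera axes: x right, y up, looking along -z (the intrinsics and any distortion apply to the point x, -y, -z); pixel columns grow to the right and rows downward; lengths in m; the calibration is good to about 2 mm. The wrist camera is an equidistant fisheye: a pixel r from the principal point sees the ray r / f radians off the axis. A picture is of the moment at which its call begins: read the wrist's pose just before it.
- ctrl.close_job(): hands the job in, once; it reports no verdict.
The state is a dict: "clock": time; "joint_pos": joint angles; "qvel": joint speeds; "tau": joint torques, N m; "tool_pos": TCP position; "orientation": TCP orientation; "force": force on the tool from outside, world axes, zero at the start; "moment": the same for the moment, N m; "opening": finger opening in m.
Only numpy, scipy, OpenCV 4.12 (cv2) and the standard library are available. Lean on these libraries where they do the work, as an engineer would, in place of code of your own. Each camera call takes 0.05 s, during which the arm holds its last target.

TASK

Lift the steel trough with the amber bottle neck in it out of its firebrick bay by the swinging bail, stand it upright on the middle of the cork mat and let go of it there with the neck still inside. Then take it anew by its stiff handle or body, not the bail, tip it over its low side to about 45 degrees above the round cooling tin and hold it there for a second, so that the neck rolls out into the tin; bring the trough level again before you stand it back upright on the middle of the cork mat and let go. Never touch the glass neck with the gripper, never tip the trough past 60 degrees, and leave the tin and the other things on the bench where they are.

Things in the scene. Friction and masses are not known exactly. Their poses are not given: they have to be found in the camera images.
- trough_center (a point): Centre of the loose steel trough (0.22 kg), 22 mm above its underside. 84 mm along its x, 42 mm along y, 45 mm high, open top, 4 mm walls and floor. z: up out of its mouth; -x: to the end with the stiff handle; +y: to its low open side, which has only a sill 3 mm above the inside floor; the neck rolls over it at about 37 to 42 degrees of tilt. It starts upright in the bay.
- trough_handle (a point): Grip point of the trough's stiff handle, a dark flat bar fixed to its end wall: 68 mm long along the trough's x (42 to 110 mm from its centre, on the -x side), 14 mm thick along y, 24 mm high (20 to 44 mm above the underside). The point is at mid thickness and height, 80 mm from the trough's centre, 32 mm above the underside. Axes as the trough's.
- trough_lip (a point): Middle of the top outer edge of the trough's low sill: 21 mm to the +y side of the trough's centre and 7 mm above its underside. Same axes as the trough.
- bail_bar (a point): Middle of the top bar of the trough's bail, a dark arched round bar 8.4 mm thick; its straight top part is 44 mm long along the trough's x. The bail swings about the trough's x with slight friction, up to 40 degrees either way, on pivots 38 mm above the underside; the bar is 55 mm from them, so 93 mm above the underside when upright. Held by it, the trough hangs about level.
- bail: The bail itself; its origin is the middle of its pivot axis in the trough, 38 mm above the underside; z points to the top bar.
- trough: The same trough (with its bail); origin at the centre of its underside, same axes as trough_center.
- bay: Fixed bay the trough starts in: a white plate 190 (x) x 110 x 8 mm thick with two pale firebricks on it, 66 mm high above the bench, one each side of the trough's handle (8 mm gap each side, no room for a finger); lift the trough at least 60 mm straight up to clear them. Origin: centre of its underside; x, y about parallel to the trough's, whose centre stands 35 mm to +x; bricks on -x.
- neck: Amber glass bottle neck, a round tube-like piece 66 mm long along its own x, 30 mm in diameter (60 g); origin at its centre. It starts lying loose in the trough along the trough's x and rolls freely.
- tin: Round open steel cooling tin, loose (about 0.5 kg), radius 72 mm at the rim, 45 mm high, wall 3 mm; origin at the centre of its underside, standing on the bench.
- mat_top (a point): Centre of the top of the fixed square cork mat, 150 x 150 mm, 6 mm thick, lying on the bench.
- crucible: Bystander: white ceramic crucible, 62 mm in diameter, 68 mm high; origin at the centre of its underside.
- jar: Bystander: glass jar with metal lid, 58 mm in diameter, 70 mm high; origin at the centre of its underside.
- bottle: Bystander: amber bottle, 60 mm in diameter, 150 mm high; origin at the centre of its underside.
- rest: Bystander: cork-lined steel tweezers rest, 100 (own x) x 50 x 34 mm high; origin at the centre of its underside.
- reamer: Bystander: bead reamer with brass handle, lying; 155 mm long along its own x (from -85 to +70 mm), 24 mm high; origin underneath, where handle and shaft meet.
- brick: Bystander: loose pale firebrick, 110 (own x) x 60 x 50 mm high; origin at the centre of its underside.
Not all that is in view belongs to the job. What is shaped like the trough but blue is not meant.

How it is judged (in metres and radians):
On the way, in this order (a step that is already met when the one before it is completed fails the run):
1. the trough is lifted by its bail out of the bay, with the neck in it (height (world z) of trough_center above 0.08 m and contact force between the fingers and bail above 0.3 N and z of neck in the frame of trough_center between -0.022 and 0.03 m and y of neck in the frame of trough_center between -0.02 and 0.02 m), for 0.2 s.
2. the trough stands upright on the middle of the cork mat, let go, with the neck still in it (horizontal distance between trough_center and mat_top below 0.045 m and z of trough_center in the frame of mat_top below 0.03 m and angle between trough_center's own z axis and vertical below 0.09 rad and contact force between the fingers and trough below 0.05 N and z of neck in the frame of trough_center between -0.022 and 0.03 m and y of neck in the frame of trough_center between -0.02 and 0.02 m and linear speed of trough below 0.03 m/s), for 0.3 s.
3. the trough, lifted and not held by the bail, is held tilted at about 45 degrees (37 to 54) above the tin (angle between trough_center's own z axis and vertical between 0.645 and 0.945 rad and horizontal distance between trough_lip and tin below 0.08 m and height (world z) of trough_lip above 0.04 m and contact force between the fingers and bail below 0.1 N), for 0.6 s.
4. the neck lies in the tin and the trough is level again (within 7 degrees) before it is set down (horizontal distance between neck and tin below 0.055 m and height (world z) of neck below 0.045 m and angle between trough_center's own z axis and vertical below 0.12 rad and z of trough_center in the frame of mat_top above 0.032 m), for 0.1 s.
At the end, for the whole second after the job is handed in: The neck lies at rest in the tin (centre within 55 mm of the tin's axis and under 45 mm high); the trough stands upright (within 5 degrees), at rest and let go, within 45 mm of the middle of the cork mat; the tin stands flat where it was (horizontal distance between trough_center and mat_top below 0.045 m and z of trough_center in the frame of mat_top below 0.03 m and angle between trough_center's own z axis and vertical below 0.09 rad and contact force between the fingers and trough below 0.05 N and horizontal distance between neck and tin below 0.055 m and height (world z) of neck below 0.045 m and linear speed of trough below 0.02 m/s and linear speed of neck below 0.05 m/s and angle between tin's own z axis and vertical below 0.05 rad); the robot touches nothing.
It fails at once if the trough is tipped past 60 degrees (angle between trough_center's own z axis and vertical above 1.06 rad).
It fails at once if the gripper touches the glass neck (contact force between the fingers and neck above 0.5 N).
It fails at once if the tin is shifted by more than 20 mm (distance of tin from where it was at the start of the episode above 0.02 m).
It fails at once if a bystander is shifted by more than 25 mm (distance of any of crucible, jar, bottle, rest, reamer, brick from where it was at the start of the episode above 0.025 m).
It also fails if it takes over 72 s, if anything falls off the work surface, if the arm or the gripper's body presses on something with over 40 N, if the wrist force passes 120 N, or if a joint passes its speed limit or range.

## Working session

There is one attempt and no reset: what is moved stays moved. The work goes in short steps, Python scripts to look and compute and a shell command to move; the robot and the scene stay as the last step left them, time stands still between calls to the robot, and variables do not carry over. Pictures are saved under pics/ and viewed, and the job is handed in when it is done.

```bash
mkdir -p pics; ls; python3 - <<'E'
from plant import ctrl
import cv2, numpy as np
print(ctrl.get_obs())
for n in ["side","top","wrist"]:
    s=ctrl.snapshot(n)
    cv2.imwrite(f"pics/{n}0.png",s["color"][:,:,::-1])
    np.savez(f"{n}0.npz",**s)
    print(n,s["K"].round(2).tolist(),s.get("position"),s.get("attitude"),s.get("hand_eye"),[k for k in s])
E
```

```text
pics
{'clock': 0.0, 'joint_pos': array([ 8.73246194e+01,  2.05908671e+01,  6.32433020e-01, -2.06731813e-02,
       -7.01370838e+01, -1.65085961e+01]), 'qvel': array([-0.09833439,  0.11615953,  0.02873673, -0.06182933,  0.00260708,
       -0.10188508]), 'tau': array([ 8.00305043e-04, -5.82725143e+01,  2.93046194e+01,  6.99711487e+00,
        7.08613690e-03, -1.62446686e-04]), 'tool_pos': array([0.22172228, 0.63732293, 0.40371694]), 'orientation': array([  95.00974804,   89.9025245 , -104.18126902]), 'force': array([-0.42633323, -0.61756981, -0.03450068]), 'moment': array([-0.03795615, -0.00447528, -0.00372951]), 'opening': 0.08746281138624876}
side [[443.08, 0.0, 259.35], [0.0, 443.08, 199.56], [0.0, 0.0, 1.0]] [-0.13379521 -0.89537055  1.17171587] [ 46.02108394   0.99561232 -36.64423446] None ['color', 'depth', 'K', 'position', 'attitude']
top [[369.72, 0.0, 251.71], [0.0, 369.72, 188.09], [0.0, 0.0, 1.0]] [ 0.30874141 -0.01080926  1.31961171] [  9.74706044   0.38152448 -89.70305957] None ['color', 'depth', 'K', 'position', 'attitude']
wrist [[297.32, 0.0, 259.2], [0.0, 297.32, 197.8], [0.0, 0.0, 1.0]] None None [[-7.63498434e-04  2.71577365e-01 -9.62416309e-01  2.12606588e-02]
 [ 9.99999707e-01  2.67197886e-04 -7.17915216e-04 -3.92130085e-04]
 [ 6.21860813e-05 -9.62416575e-01 -2.71577489e-01 -7.22639954e-02]
 [ 0.00000000e+00  0.00000000e+00  0.00000000e+00  1.00000000e+00]] ['color', 'depth', 'K', 'hand_eye']
```

View pics/side0.png

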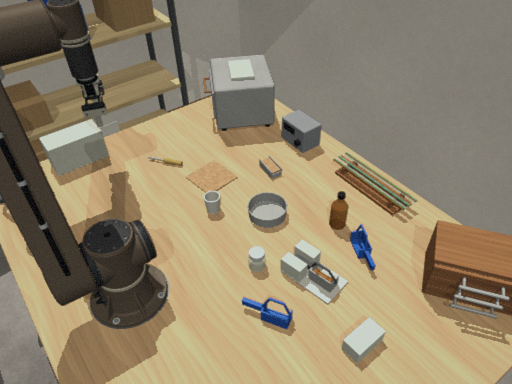

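View pics/top0.png

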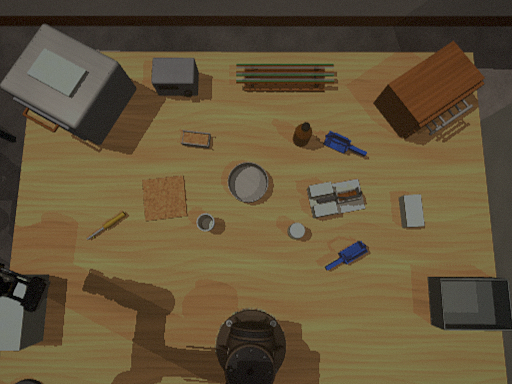

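View pics/wrist0.png

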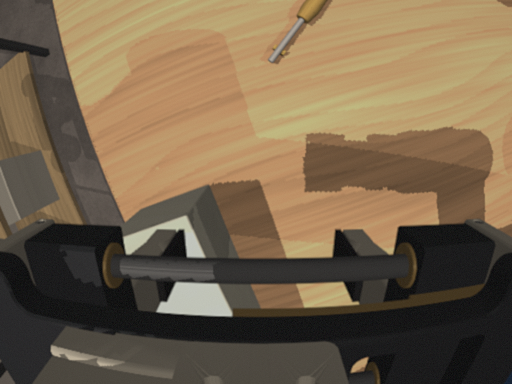

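The candidates for the trough, as (top-image pixel / side-image pixel), are:
- Steel trough in the brick bay: (348,192) / (322,275). It is steel, stands between bricks on a white plate and holds an amber piece, so this is my choice.
- Blue look-alikes: (348,255) / (270,312) and (343,145) / (362,247). Ruled out by colour.
- Tweezers rest: (196,140) / (270,167). Cork-lined, no bail.

I'll check the choice in a close crop.

```bash
cat > h.py <<'E'
import numpy as np, cv2
from scipy.spatial.transform import Rotation as R
def Rm(rpy): return R.from_euler('xyz',rpy,degrees=True).as_matrix()
def load(f): return dict(np.load(f))
def ray(s,u,v,obs=None):
    K=s["K"]
    x=(u-K[0,2])/K[0,0]; y=(v-K[1,2])/K[1,1]
    if "hand_eye" in s:
        r=np.hypot(x,y); k=np.sin(r)/r if r>1e-9 else 1
        d=np.array([x*k,-y*k,-np.cos(r)])
        H=np.array(s["hand_eye"]); Rt=Rm(obs["orientation"])
        return Rt@H[:3,3]+obs["tool_pos"], Rt@H[:3,:3]@d
    return np.array(s["position"]), Rm(s["attitude"])@np.array([x,-y,-1])
def plane(s,u,v,z,obs=None):
    p,d=ray(s,u,v,obs); return p+d*(z-p[2])/d[2]
def proj(s,P,obs=None):
    K=s["K"]
    if "hand_eye" in s:
        H=np.array(s["hand_eye"]); Rt=Rm(obs["orientation"])
        q=H[:3,:3].T@(Rt.T@(np.array(P)-obs["tool_pos"])-H[:3,3])
        q=q*[1,-1,-1]; r=np.arctan2(np.hypot(q[0],q[1]),q[2]); n=np.hypot(q[0],q[1])+1e-12
        return K[0,2]+K[0,0]*r*q[0]/n, K[1,2]+K[1,1]*r*q[1]/n
    q=Rm(s["attitude"]).T@(np.array(P)-s["position"]); q=q*[1,-1,-1]
    return K[0,2]+K[0,0]*q[0]/q[2], K[1,2]+K[1,1]*q[1]/q[2]
def cloud(s,obs=None):
    h,w=s["depth"].shape; v,u=np.mgrid[:h,:w].astype(float); K=s["K"]
    x=(u-K[0,2])/K[0,0]; y=(v-K[1,2])/K[1,1]; D=s["depth"]
    if "hand_eye" in s:
        r=np.hypot(x,y)+1e-12; k=np.tan(r)/r; x=x*k;y=y*k
    c=np.stack([x*D,-y*D,-D],-1)
    if "hand_eye" in s:
        H=np.array(s["hand_eye"]); c=c@H[:3,:3].T+H[:3,3]
        return c@Rm(obs["orientation"]).T+obs["tool_pos"]
    return c@Rm(s["attitude"]).T+s["position"]
E
python3 - <<'E'
from h import *
t=load("top0.npz"); s=load("side0.npz")
a=cv2.resize(t["color"][165:230,295:395],None,fx=6,fy=6,interpolation=cv2.INTER_CUBIC)
b=cv2.resize(s["color"][235:305,270:355],None,fx=7,fy=7,interpolation=cv2.INTER_CUBIC)
cv2.imwrite("pics/c_top.png",a[:,:,::-1]);cv2.imwrite("pics/c_side.png",b[:,:,::-1])
ct=cloud(t);cs=cloud(s)
for n,c,pts in (("top",ct,dict(tin=(248,183),mat=(165,198),bay=(340,195),jar=(297,230),cruc=(206,222),bottle=(303,135),rest=(196,140),brick=(413,210),reamer=(108,225))),("side",cs,dict(tin=(267,212),mat=(212,177),bay=(322,275)))):
    for k,(u,v) in pts.items(): print(n,k,c[v,u].round(3),plane(t if n=="top" else s,u,v,0).round(3))
E
```

```text
top tin [0.553 0.013 0.004] [0.554 0.013 0.   ]
top mat [0.497 0.31  0.008] [0.498 0.312 0.   ]
top bay [ 0.505 -0.31   0.041] [ 0.511 -0.319  0.   ]
top jar [ 0.381 -0.155  0.068] [ 0.385 -0.162  0.   ]
top cruc [0.411 0.161 0.008] [0.412 0.162 0.   ]
top bottle [ 0.7   -0.175  0.112] [ 0.736 -0.19   0.   ]
top rest [0.707 0.202 0.026] [0.715 0.207 0.   ]
top brick [ 0.452 -0.556  0.052] [ 0.458 -0.578  0.   ]
top reamer [0.398 0.501 0.028] [0.4   0.511 0.   ]
side tin [0.556 0.019 0.002] [0.558 0.021 0.   ]
side mat [0.5   0.31  0.003] [0.502 0.313 0.   ]
side bay [ 0.502 -0.334  0.042] [ 0.525 -0.314  0.   ]
```

View pics/c_top.png

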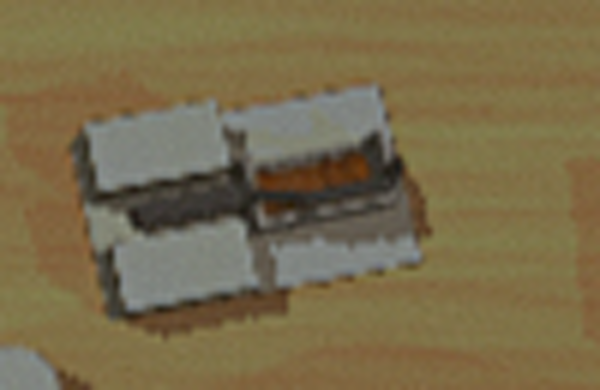

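View pics/c_side.png

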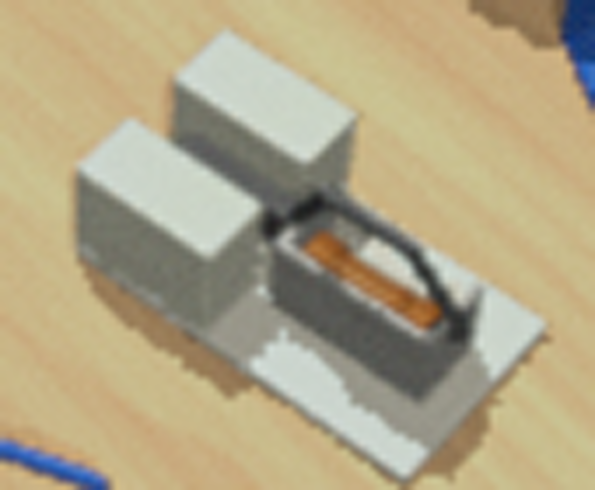

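The crop shows the steel trough with the amber neck inside it, on the white plate between the bricks. Its handle points to image left (world +y), and the far long side (world +x) is the open one. Next I'll measure the tin, the mat and the trough, and print the tool axes.

```bash
python3 - <<'E'
from h import *
from plant import ctrl
t=load("top0.npz"); ct=cloud(t); hsv=cv2.cvtColor(t["color"],cv2.COLOR_RGB2HSV)
o=ctrl.get_obs(); print("tool axes\n",Rm(o["orientation"]).round(3))
# depth top-down: points by height
def reg(x0,x1,y0,y1,z0,z1):
    m=(ct[...,0]>x0)&(ct[...,0]<x1)&(ct[...,1]>y0)&(ct[...,1]<y1)&(ct[...,2]>z0)&(ct[...,2]<z1); return ct[m],m
p,m=reg(.45,.66,-.09,.12,.036,.06)
c,r=cv2.minEnclosingCircle(p[:,:2].astype(np.float32)); print("tin depth",c,r,len(p),p[:,2].mean())
# mat colour
sub=np.zeros(hsv.shape[:2],np.uint8); sub[165:235,130:200]=1
gray=t["color"].astype(int)
print("mat px",t["color"][198,165],"wood",t["color"][160,165],hsv[198,165],hsv[160,165])
for nm,b in dict(crucible=(.36,.46,.1,.22),jar=(.33,.43,-.21,-.1),bottle=(.62,.78,-.25,-.1),rest=(.65,.76,.12,.28),brick=(.38,.52,-.65,-.48),reamer=(.33,.47,.42,.58),bayplate=(.4,.62,-.45,-.18)).items():
    p,m=reg(*b,.012,.2)
    if len(p): print(nm,"x",p[:,0].min().round(3),p[:,0].max().round(3),"y",p[:,1].min().round(3),p[:,1].max().round(3),"zmax",p[:,2].max().round(3),cv2.minAreaRect(p[:,:2].astype(np.float32)))
E
python3 - <<'E'
from h import *
t=load("top0.npz")
a=cv2.resize(t["color"][150:240,80:290],None,fx=3.8,fy=3.8,interpolation=cv2.INTER_CUBIC)
cv2.imwrite("pics/c_mat.png",cv2.convertScaleAbs(a,alpha=1.5)[:,:,::-1])
E
```

```text
tool axes
 [[-0.    -0.329 -0.944]
 [-0.001 -0.944  0.329]
 [-1.     0.001 -0.   ]]
tin depth (0.5505282282829285, 0.014716558158397675) 0.07215718924999237 148 0.043869162951483597
mat px [128  97  53] wood [132 107  66] [ 18 149 128] [ 19 128 132]
crucible x 0.376 0.434 y 0.127 0.187 zmax 0.073 ((0.4056519567966461, 0.15616852045059204), (0.058642201125621796, 0.05897107720375061), 21.183677673339844)
jar x 0.352 0.407 y -0.178 -0.125 zmax 0.077 ((0.37942835688591003, -0.15123119950294495), (0.05323933809995651, 0.05474476516246796), 88.92496490478516)
bottle x 0.687 0.746 y -0.206 -0.149 zmax 0.156 ((0.7142642140388489, -0.17668364942073822), (0.05915352702140808, 0.05267679691314697), 68.12774658203125)
rest x 0.682 0.743 y 0.153 0.255 zmax 0.039 ((0.7128535509109497, 0.20506152510643005), (0.10071529448032379, 0.053074054419994354), 83.37732696533203)
brick x 0.395 0.505 y -0.59 -0.523 zmax 0.058 ((0.4508003294467926, -0.5572922825813293), (0.1104116439819336, 0.0633026584982872), 3.4675354957580566)
reamer x 0.349 0.444 y 0.45 0.575 zmax 0.029 ((0.39548227190971375, 0.5132917761802673), (0.021023154258728027, 0.15398219227790833), 34.50640869140625)
bayplate x 0.426 0.557 y -0.393 -0.197 zmax 0.109 ((0.49732455611228943, -0.2972522974014282), (0.11029466241598129, 0.1861654371023178), 11.05942153930664)
```

View pics/c_mat.png

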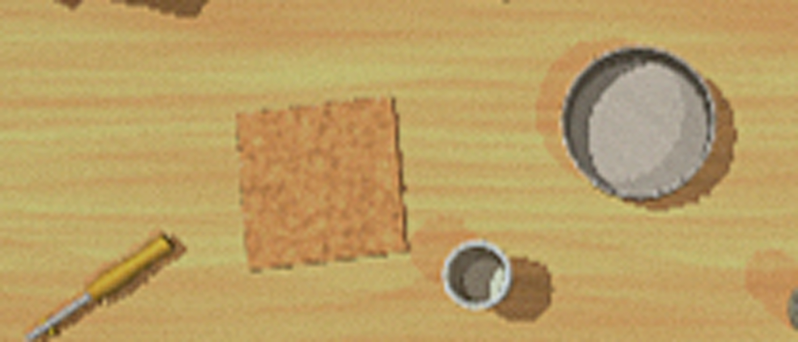

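```bash
python3 -m inch '[0,0.0288,-0.050,0,0,0,0.0876, 0,0.0288,-0.050,0,0,0,0.0876, 0,0.0288,-0.050,0,0,0,0.0876, 0,0.0288,-0.050,0,0,0,0.0876, 0,0.0288,-0.050,0,0,0,0.0876, 0,0.0288,-0.050,0,0,0,0.0876, 0,0.0288,-0.050,0,0,0,0.0876, 0,0.0288,-0.050,0,0,0,0.0876, 0,0.0288,-0.050,0,0,0,0.0876, 0,0.0288,-0.050,0,0,0,0.0876]'; cat > delta.py <<'E'
from h import *
from plant import ctrl
def delta(pos,Rt,obs=None,n=None):
    """target TCP pos, tool rotation -> shift in tool axes (m), rotvec (deg)"""
    o=obs or ctrl.get_obs(); A=Rm(o["orientation"])
    d=A.T@(np.array(pos)-o["tool_pos"]); w=R.from_matrix(A.T@Rt).as_rotvec(degrees=True)
    print("tcp",o["tool_pos"].round(4),"joints",o["joint_pos"].round(1),"clock",o["clock"],"open",round(o["opening"],4),"F",o["force"].round(1))
    print("shift tool",d.round(4),"rot",w.round(2),"rows>=",max(np.linalg.norm(d)/.0625,np.linalg.norm(w)/10.7).round(1))
    return d,w
def down(zang):  # tool down with tool z horizontally at angle zang deg
    z=np.array([np.cos(np.radians(zang)),np.sin(np.radians(zang)),0]); x=np.array([0,0,-1.]); y=np.cross(z,x)
    return np.stack([x,y,z],1)
E
python3 -c "
from delta import *
delta((.504,-.33,.40),down(101))"
```

```text
clock: 1.4
tool_pos: [0.6079, 0.1912, 0.4023]
orientation: [90.0, 89.7, -108.7]
force: [1.4, 1.4, 0.2]
opening: 0.0874
tcp [0.6079 0.1912 0.4023] joints [ 35.   17.2  -4.6   0.2 -68.4  36.2] clock 1.4 open 0.0874 F [1.4 1.4 0.2]
shift tool [ 0.0046  0.5269 -0.0691] rot [60.26 -0.13 -0.23] rows>= 8.5
```

```bash
python3 -m inch '[0,0.0527,-0.007,0,0,0,0.0876, 0,0.0527,-0.007,0,0,0,0.0876, 0,0.0527,-0.007,0,0,0,0.0876, 0,0.0527,-0.007,0,0,0,0.0876, 0,0.0527,-0.007,0,0,0,0.0876, 0,0.0527,-0.007,0,0,0,0.0876, 0,0.0527,-0.007,0,0,0,0.0876, 0,0.0527,-0.007,0,0,0,0.0876, 0,0.0527,-0.007,0,0,0,0.0876, 0,0.0527,-0.007,0,0,0,0.0876, 0,0,0,10,0,0,0.0876, 0,0,0,10,0,0,0.0876, 0,0,0,10,0,0,0.0876, 0,0,0,10,0,0,0.0876, 0,0,0,10,0,0,0.0876, 0,0,0,10,0,0,0.0876, 0,0,0,0,0,0,0.0876]'
python3 - <<'E'
from delta import *
delta((.504,-.33,.40),down(101))
o=ctrl.get_obs(); s=ctrl.snapshot("wrist"); np.savez("w1.npz",**s); np.savez("o1.npz",tool_pos=o["tool_pos"],orientation=o["orientation"])
cv2.imwrite("pics/w1.png",s["color"][:,:,::-1])
c=cloud(s,o); 
m=(c[...,2]>.07)&(c[...,2]<.13)&(s["depth"]>0); v,u=np.nonzero(m); print(len(u),u.min(),u.max(),v.min(),v.max())
E
```

```text
clock: 3.52
tool_pos: [0.4985, -0.3514, 0.3993]
orientation: [100.5, 89.4, -160.5]
force: [-0.2, 0.1, 0.5]
opening: 0.0878
tcp [ 0.4985 -0.3514  0.3993] joints [-16.7  14.8  -8.4   0.4 -67.3  25.6] clock 3.525 open 0.0878 F [-0.2  0.1  0.5]
shift tool [-0.0008 -0.0087  0.0203] rot [-1.99 -0.11 -0.64] rows>= 0.4
4238 0 511 0 232
```

View pics/w1.png

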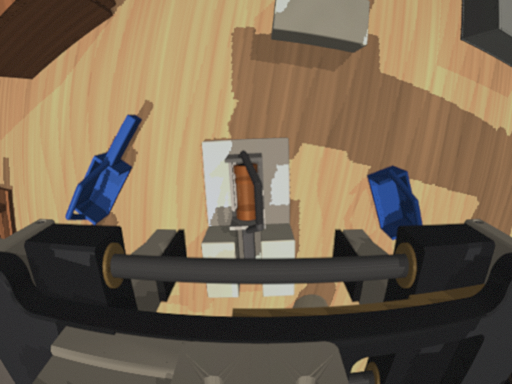

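The wrist view shows the trough at (245,190) with its neck. The bail bar is at about (258,185), leaning to image right (world −x, away from the low side). Next I'll zoom in and take 3D points.

```bash
python3 - <<'E'
from delta import *
s=load("w1.npz"); o=load("o1.npz"); c=cloud(s,o)
col=s["color"]
a=cv2.resize(col[125:265,185:315],None,fx=4.2,fy=4.2,interpolation=cv2.INTER_CUBIC); cv2.imwrite("pics/w1c.png",a[:,:,::-1])
m=np.zeros(col.shape[:2],bool); m[130:260,195:305]=True
def st(n,mm):
    p=c[mm&m]; print(n,len(p),p.mean(0).round(4) if len(p) else '', cv2.minAreaRect(p[:,:2].astype(np.float32)) if len(p)>3 else '')
st("bail z>.083",(c[...,2]>.083)&(c[...,2]<.12))
st("brick tops",(c[...,2]>.060)&(c[...,2]<.074)&(col.min(2)>110))
hsv=cv2.cvtColor(col,cv2.COLOR_RGB2HSV)
am=(hsv[...,0]<14)&(hsv[...,1]>150); st("amber",am)
p=c[am&m]; print(p[:,2].min(),p[:,2].max())
for v in range(150,236,6):
    print(v,[f"{u}:{c[v,u,2]*1000:.0f}" for u in range(222,272,4)])
E
```

```text
bail z>.083 529 [ 0.4944 -0.3426  0.0986] ((0.4944224953651428, -0.33847784996032715), (0.011703269556164742, 0.06573240458965302), 11.640913009643555)
brick tops 1119 [ 0.4931 -0.2741  0.0645] ((0.49544718861579895, -0.2740877866744995), (0.10981225222349167, 0.023087812587618828), 8.85473918914795)
amber 866 [ 0.508  -0.3324  0.0384] ((0.5120387673377991, -0.3607059717178345), (0.026090817525982857, 0.12170321494340897), 9.560249328613281)
0.029715535707543705 0.378225060171814
150 ['222:7', '226:7', '230:6', '234:8', '238:7', '242:8', '246:7', '250:8', '254:7', '258:7', '262:5', '266:7', '270:5']
156 ['222:6', '226:7', '230:26', '234:28', '238:48', '242:52', '246:57', '250:34', '254:37', '258:37', '262:7', '266:6', '270:6']
162 ['222:7', '226:51', '230:52', '234:51', '238:52', '242:51', '246:68', '250:69', '254:9', '258:12', '262:52', '266:6', '270:5']
168 ['222:6', '226:7', '230:14', '234:31', '238:38', '242:40', '246:72', '250:80', '254:79', '258:10', '262:378', '266:7', '270:6']
174 ['222:6', '226:6', '230:13', '234:11', '238:36', '242:40', '246:39', '250:86', '254:90', '258:11
[... 655 characters left out ...]
101', '262:99', '266:6', '270:7']
210 ['222:7', '226:6', '230:6', '234:15', '238:34', '242:37', '246:38', '250:39', '254:36', '258:102', '262:101', '266:6', '270:7']
216 ['222:6', '226:6', '230:7', '234:13', '238:34', '242:378', '246:41', '250:40', '254:38', '258:102', '262:101', '266:6', '270:7']
222 ['222:6', '226:7', '230:7', '234:37', '238:38', '242:37', '246:39', '250:39', '254:41', '258:101', '262:100', '266:6', '270:7']
228 ['222:20', '226:21', '230:51', '234:52', '238:51', '242:51', '246:53', '250:75', '254:92', '258:101', '262:102', '266:26', '270:25']
234 ['222:40', '226:39', '230:42', '234:40', '238:6', '242:49', '246:51', '250:52', '254:38', '258:7', '262:44', '266:45', '270:46']
```

View pics/w1c.png

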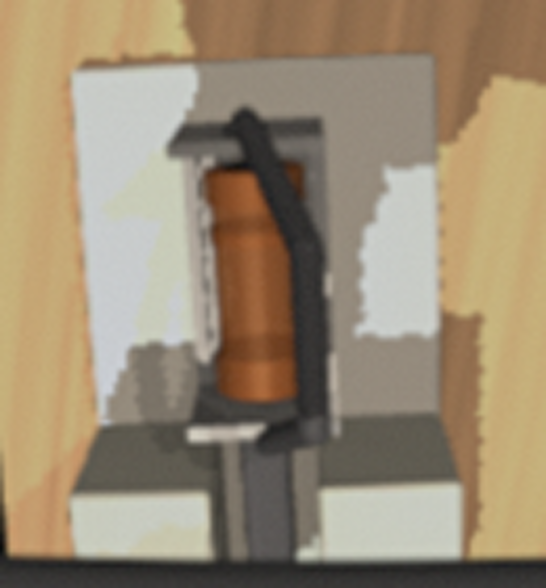

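```bash
python3 - <<'E'
from delta import *
s=load("w1.npz"); o=load("o1.npz"); c=cloud(s,o); col=s["color"]
m=np.zeros(col.shape[:2],bool); m[130:260,195:305]=True
b=c[m&(c[...,2]>.0955)&(c[...,2]<.11)]
q=b[:,:2]-b[:,:2].mean(0); d=np.linalg.svd(q,full_matrices=False)[2][0]; d*=-np.sign(d[1]) 
pr=q@d; print("bar ctr",np.median(b,0).round(4),"dir",d.round(3),np.degrees(np.arctan2(d[1],d[0])).round(1),"extent",pr.min().round(4),pr.max().round(4), "ctr mid",(b[:,:2].mean(0)+d*(pr.min()+pr.max())/2).round(4))
hsv=cv2.cvtColor(col,cv2.COLOR_RGB2HSV)
am=(hsv[...,0]<14)&(hsv[...,1]>150)&m&(c[...,2]<.06)
p=c[am]; print("neck",cv2.minAreaRect(p[:,:2].astype(np.float32)))
# trough wall tops z~.053
w=c[m&(c[...,2]>.049)&(c[...,2]<.056)]; print("wall tops",len(w),cv2.minAreaRect(w[:,:2].astype(np.float32)))
# plate rectangle (z 5..10) corners at far side
pl=c[m&(c[...,2]>.004)&(c[...,2]<.011)&(col.min(2)>95)]
# handle: dark, z 40..56 near bricks
h=c[m&(c[...,2]>.045)&(c[...,2]<.056)&(c[...,1]>-.285)&(col.max(2)<80)]; print("handle",len(h),h.mean(0) if len(h) else '')
# cross check with top view: project bar centre
for P in ([*np.median(b,0)[:2],.101],):
  print("top px",proj(load("top0.npz"),P),"side px",proj(load("side0.npz"),P))
E
```

```text
bar ctr [ 0.4931 -0.3408  0.1009] dir [ 0.205 -0.979] -78.2 extent -0.0276 0.025 ctr mid [ 0.493  -0.3393]
neck ((0.5066257119178772, -0.33368441462516785), (0.026141708716750145, 0.066140316426754), 11.133661270141602)
wall tops 791 ((0.49243927001953125, -0.31704482436180115), (0.12327142804861069, 0.1011120080947876), 81.87492370605469)
handle 40 [ 0.49354182 -0.26974002  0.0496917 ]
top px (np.float64(353.63633557553896), np.float64(195.88369659971136)) side px (np.float64(322.80252238036854), np.float64(265.9528424127127))
```

```bash
python3 - <<'E'
from delta import *
s=load("w1.npz"); o=load("o1.npz")
def px(x,y): return 185+x/4.2,125+y/4.2
for (a,b) in (((185,125),(323,122)),((188,437),(338,432))):
    A=plane(s,*px(*a),.053,o);B=plane(s,*px(*b),.053,o);print(A.round(4),B.round(4),((A+B)/2).round(4),np.linalg.norm(A-B).round(4))
delta((.506,-.333,.259),down(101.5))
E
```

```text
[ 0.5316 -0.3775  0.053 ] [ 0.496  -0.3837  0.053 ] [ 0.5138 -0.3806  0.053 ] 0.0362
[ 0.5194 -0.291   0.053 ] [ 0.4781 -0.299   0.053 ] [ 0.4987 -0.295   0.053 ] 0.042
tcp [ 0.4986 -0.3514  0.3994] joints [-16.7  14.8  -8.4   0.4 -67.3  25.7] clock 3.575 open 0.0875 F [-0.3 -0.3 -0.5]
shift tool [ 0.1402 -0.0118  0.0173] rot [-2.35 -0.11 -0.64] rows>= 2.3
```

```bash
python3 -m inch '[0.02,-0.006,0.008,-2.3,-0.1,-0.6,0.0876, 0.03,-0.006,0.007,0,0,0,0.0876, 0.03,0,0,0,0,0,0.0876, 0.02,0,0,0,0,0,0.0876, 0,0,0,0,0,0,0.0876]'
python3 -c "
from delta import *
delta((.507,-.335,.259),down(101.5))
o=ctrl.get_obs(); s=ctrl.snapshot('wrist'); cv2.imwrite('pics/w2.png',s['color'][:,:,::-1])"
```

```text
clock: 4.2
tool_pos: [0.5078, -0.3341, 0.297]
orientation: [-141.1, 89.9, -38.4]
force: [0.1, -0.6, 0.8]
opening: 0.0875
tcp [ 0.5078 -0.3341  0.297 ] joints [-14.9  19.4 -16.2   0.  -54.4  27.7] clock 4.2 open 0.0875 F [ 0.1 -0.6  0.8]
shift tool [ 0.038   0.001  -0.0007] rot [ 1.25 -0.04  0.04] rows>= 0.6
```

View pics/w2.png

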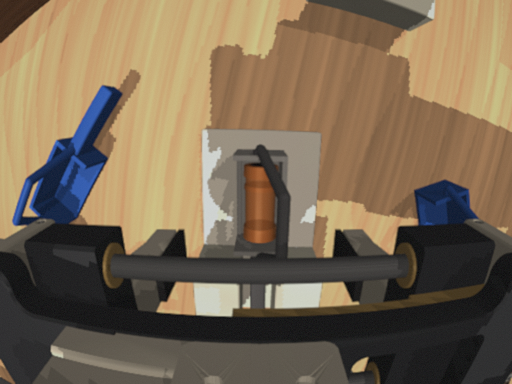

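The trough is centred at u≈260, on the jaw plane. The bar at (283,200) lies well between the fingers. I'll descend and close slowly, which swings the bail upright.

```bash
python3 -m inch '[0.02,0.0005,-0.0005,0.6,0,0,0.0876, 0.018,0,0,0,0,0,0.0876, 0,0,0,0,0,0,0.06, 0,0,0,0,0,0,0.045, 0,0,0,0,0,0,0.04, 0,0,0,0,0,0,0.035, 0,0,0,0,0,0,0.03, 0,0,0,0,0,0,0.025]'
python3 -c "
from delta import *
delta((.507,-.335,.259),down(101.5))
s=ctrl.snapshot('side'); cv2.imwrite('pics/s2.png',cv2.resize(s['color'][225:310,260:370],None,fx=6,fy=6,interpolation=cv2.INTER_CUBIC)[:,:,::-1])"
```

```text
clock: 5.25
tool_pos: [0.5106, -0.3362, 0.2677]
orientation: [-127.4, 89.2, -24.8]
force: [-0.1, -1.1, 0.4]
opening: 0.0327
tcp [ 0.5106 -0.3362  0.2677] joints [-15.   21.2 -17.9   0.2 -50.1  27.5] clock 5.25 open 0.0327 F [-0.1 -1.1  0.4]
shift tool [0.0087 0.0033 0.002 ] rot [ 1.07 -0.5   0.67] rows>= 0.2
```

View pics/s2.png

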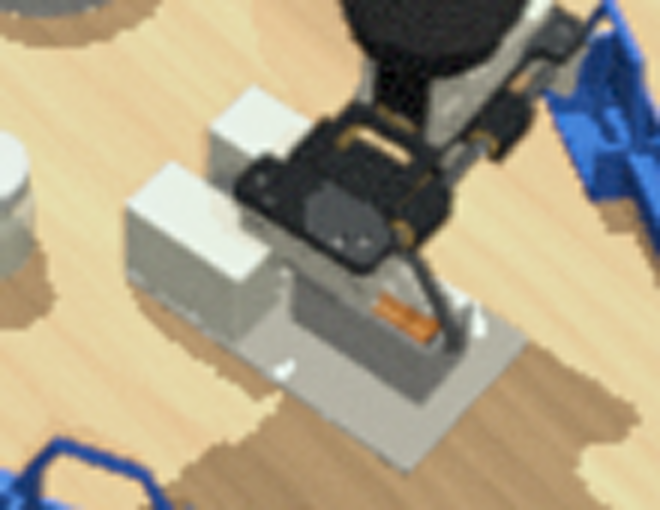

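```bash
python3 -m inch '[0.009,0.0033,0.002,1,-0.5,0.6,0.03, 0.002,0,0,0,0,0,0.022, 0,0,0,0,0,0,0.015, 0,0,0,0,0,0,0.008]'
python3 -c "
from delta import *
delta((.507,-.335,.259),down(101.5))"
```

```text
clock: 5.8
tool_pos: [0.5066, -0.3348, 0.2552]
orientation: [28.8, 89.9, 130.3]
force: [-0.5, 0.8, 0.2]
opening: 0.0107
tcp [ 0.5066 -0.3348  0.2552] joints [-15.1  21.9 -18.7  -0.1 -49.5  26.6] clock 5.8 open 0.0107 F [-0.5  0.8  0.2]
shift tool [-0.0038 -0.0004 -0.0002] rot [-0.01  0.08 -0.04] rows>= 0.1
```

```bash
python3 -m inch '[-0.003,0,0,0,0,0,0.006, 0,0,0,0,0,0,0, 0,0,0,0,0,0,0, 0,0,0,0,0,0,0]'
python3 -c "
from delta import *
delta((.507,-.335,.259),down(101.5))
s=ctrl.snapshot('side'); cv2.imwrite('pics/s3.png',cv2.resize(s['color'][225:310,260:370],None,fx=6,fy=6,interpolation=cv2.INTER_CUBIC)[:,:,::-1])"
```

```text
clock: 6.3
tool_pos: [0.5066, -0.3347, 0.2582]
orientation: [24.5, 89.9, 126.0]
force: [-0.3, -0.7, -1.4]
opening: 0.0072
tcp [ 0.5066 -0.3347  0.2582] joints [-15.1  21.7 -18.5  -0.1 -49.9  26.6] clock 6.3 open 0.0072 F [-0.3 -0.7 -1.4]
shift tool [-0.0008 -0.0004 -0.0003] rot [-0.02  0.09 -0.04] rows>= 0.0
```

View pics/s3.png

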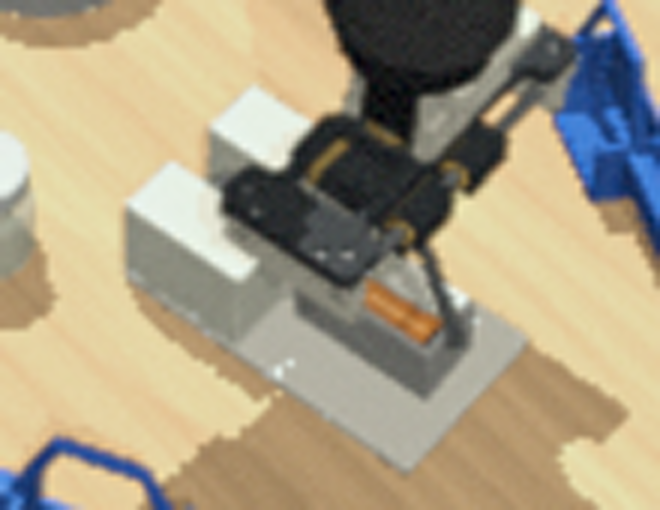

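Gripped (opening 7 mm on the 8.4 mm bar). Now a straight lift in gentle steps.

```bash
python3 -m inch '[-0.006,0,0,0,0,0,0, -0.01,0,0,0,0,0,0, -0.012,0,0,0,0,0,0, -0.012,0,0,0,0,0,0]'
python3 -c "
from delta import *
delta((.507,-.335,.36),down(101.5))
s=ctrl.snapshot('side'); cv2.imwrite('pics/s4.png',cv2.resize(s['color'][205:310,260:370],None,fx=5.5,fy=5.5,interpolation=cv2.INTER_CUBIC)[:,:,::-1])"
```

```text
clock: 6.85
tool_pos: [0.5062, -0.3347, 0.3]
orientation: [42.5, 89.8, 144.0]
force: [0.3, -0.4, -3.2]
opening: 0.0071
tcp [ 0.5062 -0.3347  0.3   ] joints [-15.1  19.2 -16.   -0.1 -55.1  26.6] clock 6.85 open 0.0071 F [ 0.3 -0.4 -3.2]
shift tool [-0.06   -0.0006 -0.0003] rot [-0.03  0.16 -0.15] rows>= 1.0
```

View pics/s4.png

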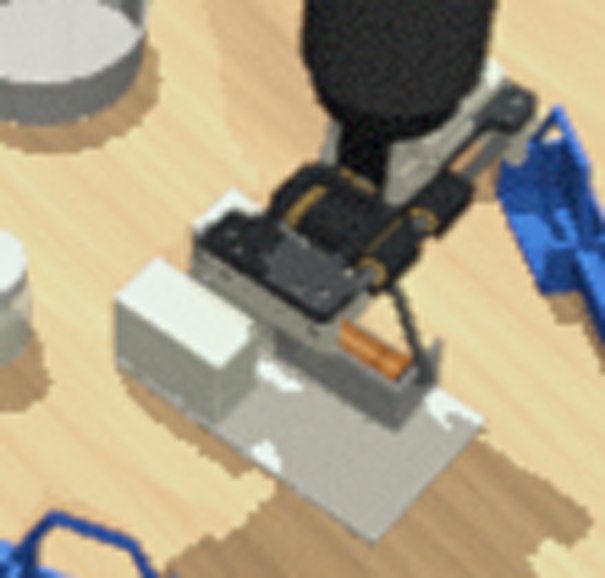

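```bash
python3 -m inch '[-0.012,0,0,0,0,0,0, -0.015,0,0,0,0,0,0, -0.015,0,0,0,0,0,0, -0.015,0,0,0,0,0,0, -0.015,0,0,0,0,0,0, -0.010,0,0,0,0,0,0, -0.003,0,0,0,0,0,0]'
python3 -c "
from delta import *
delta((.497,.311,.37),down(101.5))
s=ctrl.snapshot('side'); cv2.imwrite('pics/s5.png',cv2.resize(s['color'][185:310,250:370],None,fx=4.6,fy=4.6,interpolation=cv2.INTER_CUBIC)[:,:,::-1])"
```

```text
clock: 7.78
tool_pos: [0.5065, -0.335, 0.3942]
orientation: [-75.2, 89.9, 26.2]
force: [0.0, 0.1, -2.8]
opening: 0.0073
tcp [ 0.5065 -0.335   0.3942] joints [-15.1  14.6  -9.1  -0.1 -66.2  26.6] clock 7.775 open 0.0073 F [ 0.   0.1 -2.8]
shift tool [ 0.0246 -0.1192  0.6349] rot [-0.02  0.02  0.07] rows>= 10.3
```

View pics/s5.png

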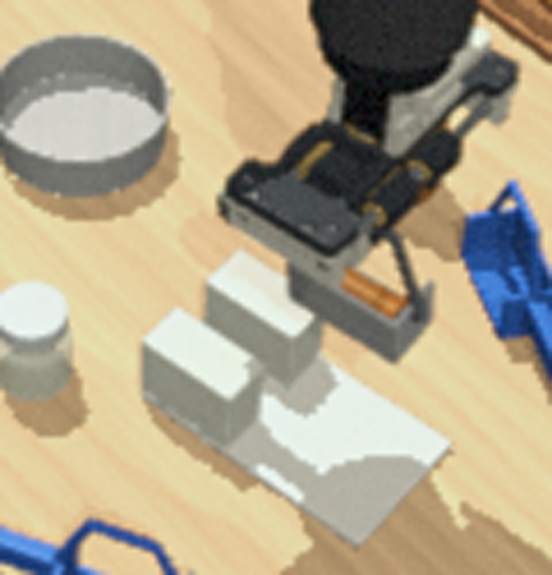

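```bash
python3 -m inch '[0,-0.002,0.010,0,0,0,0, 0,-0.004,0.02,0,0,0,0, 0,-0.006,0.03,0,0,0,0, 0,-0.007,0.036,0,0,0,0, 0,-0.007,0.038,0,0,0,0, 0,-0.007,0.038,0,0,0,0, 0,-0.007,0.038,0,0,0,0, 0,-0.007,0.038,0,0,0,0, 0,-0.007,0.038,0,0,0,0, 0,-0.007,0.038,0,0,0,0, 0,-0.007,0.038,0,0,0,0, 0,-0.007,0.038,0,0,0,0, 0,-0.007,0.038,0,0,0,0, 0,-0.007,0.038,0,0,0,0, 0,-0.007,0.038,0,0,0,0, 0,-0.007,0.038,0,0,0,0, 0,-0.006,0.034,0,0,0,0, 0,-0.005,0.024,0,0,0,0, 0,-0.003,0.014,0,0,0,0, 0,0,0.005,0,0,0,0]'
python3 -c "
from delta import *
delta((.497,.311,.37),down(101.5))
o=ctrl.get_obs(); s=ctrl.snapshot('wrist'); cv2.imwrite('pics/w6.png',s['color'][:,:,::-1])
s=ctrl.snapshot('side'); cv2.imwrite('pics/s6.png',cv2.resize(s['color'][90:220,140:290],None,fx=4,fy=4,interpolation=cv2.INTER_CUBIC)[:,:,::-1]); np.savez('s6.npz',**s)"
```

```text
clock: 10.32
tool_pos: [0.4783, 0.3401, 0.3886]
orientation: [68.4, 89.4, 170.4]
force: [-1.1, -0.2, -3.0]
opening: 0.0074
tcp [0.4783 0.3401 0.3886] joints [ 54.3  13.1 -11.7  -0.6 -65.4 -42.1] clock 10.325 open 0.0074 F [-1.1 -0.2 -3. ]
shift tool [ 0.0184 -0.0124 -0.0324] rot [ 0.5   0.21 -0.53] rows>= 0.6
```

View pics/w6.png

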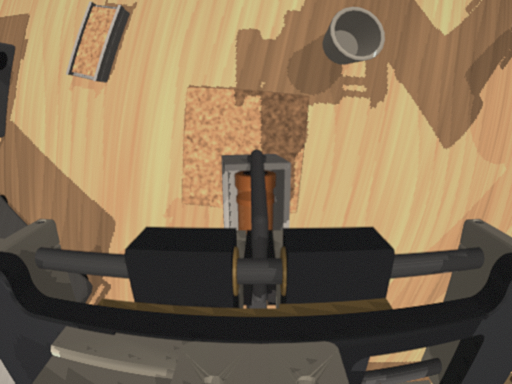

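View pics/s6.png

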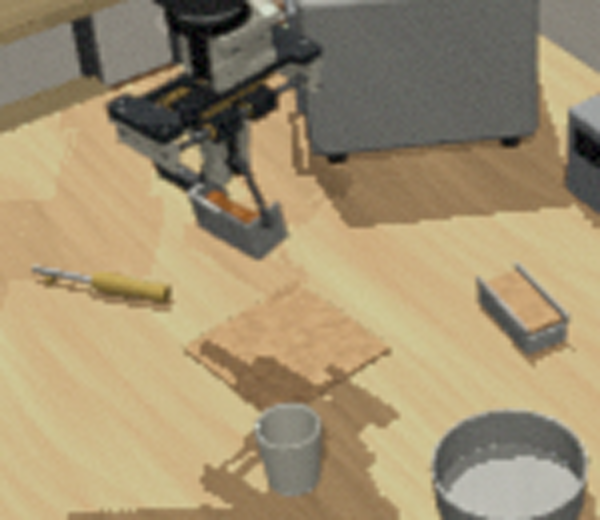

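```bash
python3 -m inch '[0.02,-0.008,-0.013,0.5,0.2,-0.5,0, 0.02,-0.008,-0.013,0,0,0,0, 0.02,0,-0.010,0,0,0,0, 0.02,0,-0.002,0,0,0,0, 0.012,0,0,0,0,0,0, 0.005,0,0,0,0,0,0]'
python3 -c "
from delta import *
delta((.499,.306,.258),down(101.5))"
```

```text
clock: 11.18
tool_pos: [0.5032, 0.2991, 0.2912]
orientation: [-54.8, 89.8, 46.4]
force: [0.9, -0.1, -2.6]
opening: 0.007
tcp [0.5032 0.2991 0.2912] joints [ 49.9  17.8 -19.5   0.  -52.6 -38.7] clock 11.175 open 0.007 F [ 0.9 -0.1 -2.6]
shift tool [0.0332 0.0029 0.0076] rot [-0.36  0.09  0.13] rows>= 0.5
```

```bash
python3 -m inch '[0.01,0.003,0.004,0,0,0,0, 0.01,0,0.004,0,0,0,0, 0.007,0,0,0,0,0,0, 0.004,0,0,0,0,0,0, 0.002,0,0,0,0,0,0, 0,0,0,0,0,0,0]'
python3 -c "
from delta import *
delta((.499,.306,.256),down(101.5))
s=ctrl.snapshot('side'); cv2.imwrite('pics/s7.png',cv2.resize(s['color'][90:220,140:290],None,fx=4,fy=4,interpolation=cv2.INTER_CUBIC)[:,:,::-1])"
```

```text
clock: 11.92
tool_pos: [0.499, 0.3079, 0.2575]
orientation: [-60.6, 89.7, 40.6]
force: [-0.4, -0.2, -2.4]
opening: 0.0071
tcp [0.499  0.3079 0.2575] joints [ 50.8  20.  -21.5   0.1 -48.2 -39.6] clock 11.925 open 0.0071 F [-0.4 -0.2 -2.4]
shift tool [ 0.0015  0.0004 -0.0019] rot [-0.29  0.16  0.28] rows>= 0.0
```

View pics/s7.png

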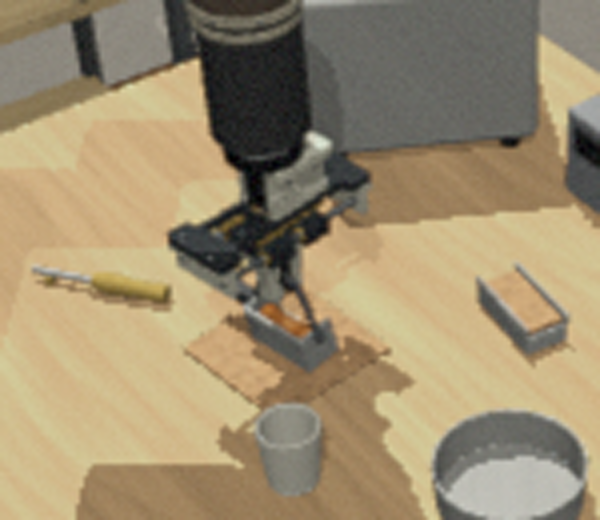

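```bash
python3 -m inch '[0.001,0,0,0,0,0,0, 0.001,0,0,0,0,0,0]'
```

```text
clock: 12.22
tool_pos: [0.4995, 0.3081, 0.2565]
orientation: [-62.1, 89.6, 39.1]
force: [1.3, -2.0, 1.1]
opening: 0.0072
```

```bash
python3 -m inch '[0.001,0,0,0,0,0,0, 0.001,0,0,0,0,0,0]'
```

```text
clock: 12.48
tool_pos: [0.5002, 0.3082, 0.2554]
orientation: [-64.5, 89.4, 36.8]
force: [1.8, -1.9, 2.1]
opening: 0.0073
```

```bash
python3 -m inch '[-0.001,0,0,0,0,0,0.012, 0,0,0,0,0,0,0.03, 0,0,0,0,0,0,0.06, 0,0,0,0,0,0,0.0876, 0,0,0,0,0,0,0.0876, -0.01,0,0,0,0,0,0.0876, -0.02,0,0,0,0,0,0.0876, -0.03,0,0,0,0,0,0.0876, -0.03,0,0,0,0,0,0.0876, -0.03,0,0,0,0,0,0.0876]'
python3 -c "
from delta import *
delta((.499,.306,.256),down(101.5))
o=ctrl.get_obs(); s=ctrl.snapshot('wrist'); np.savez('w8.npz',**s); np.savez('o8.npz',tool_pos=o['tool_pos'],orientation=o['orientation']); cv2.imwrite('pics/w8.png',s['color'][:,:,::-1])
c=cloud(s,o)
s=ctrl.snapshot('side'); cv2.imwrite('pics/s8.png',cv2.resize(s['color'][90:220,140:290],None,fx=4,fy=4,interpolation=cv2.INTER_CUBIC)[:,:,::-1])"
```

```text
clock: 13.72
tool_pos: [0.4983, 0.3072, 0.3796]
orientation: [-67.2, 89.7, 34.0]
force: [-0.5, 0.2, 0.0]
opening: 0.0872
tcp [0.4983 0.3072 0.3796] joints [ 50.8  13.1 -13.2   0.1 -63.5 -39.6] clock 13.725 open 0.0872 F [-0.5  0.2  0. ]
shift tool [ 1.236e-01  1.000e-04 -1.500e-03] rot [-0.28  0.1   0.23] rows>= 2.0
```

View pics/w8.png

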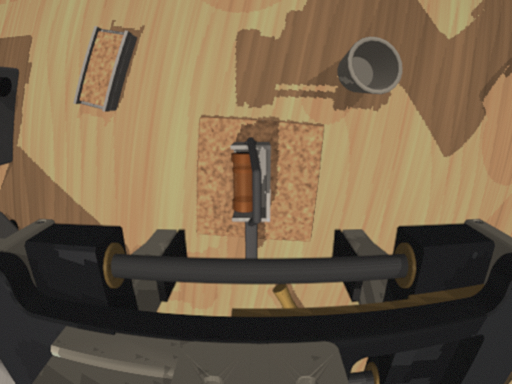

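View pics/s8.png

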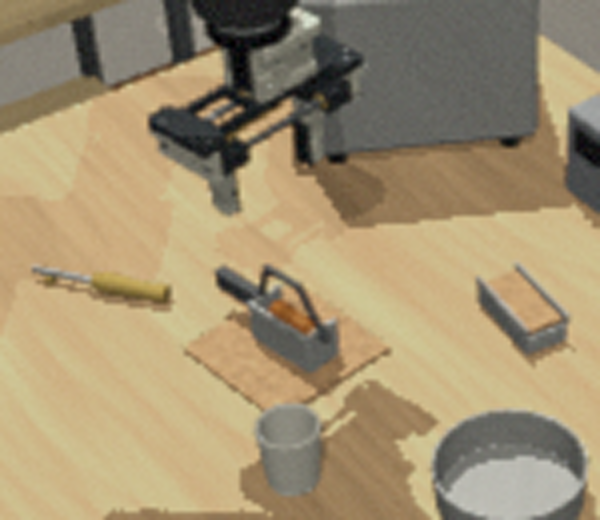

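The trough stands at (252,183), near the mat centre (261,178), with the neck inside and the bail about upright. Now I'll measure its exact pose.

```bash
python3 - <<'E'
from delta import *
s=load("w8.npz"); o=load("o8.npz"); c=cloud(s,o); col=s["color"]
a=cv2.resize(col[105:265,190:330],None,fx=3.7,fy=3.7,interpolation=cv2.INTER_CUBIC); cv2.imwrite("pics/w8c.png",a[:,:,::-1])
m=np.zeros(col.shape[:2],bool); m[110:262,190:330]=True
b=c[m&(c[...,2]>.095)&(c[...,2]<.12)]; print("bar",len(b),np.median(b,0).round(4))
w=c[m&(c[...,2]>.046)&(c[...,2]<.056)]; r=cv2.minAreaRect(w[:,:2].astype(np.float32)); print("all 46-56",len(w),r)
h=c[m&(c[...,2]>.045)&(c[...,2]<.055)&(c[...,1]>.352)]; print("handle top",len(h),h.mean(0).round(4),h[:,:2].min(0),h[:,:2].max(0))
for lo in np.arange(.352,.43,.008):
    q=h[(h[:,1]>lo)&(h[:,1]<lo+.008)]
    if len(q): print(lo.round(3),len(q),q.mean(0).round(4),np.ptp(q[:,0]).round(4))
delta((.499,.306,.256),down(101.5))
E
```

```text
bar 507 [0.5013 0.3052 0.1005]
all 46-56 983 ((0.5042504668235779, 0.32789546251296997), (0.04197625443339348, 0.13646261394023895), 11.39905834197998)
handle top 435 [0.4956 0.3734 0.0484] [0.48445531 0.35211561] [0.52058552 0.39584917]
0.352 74 [0.5001 0.3562 0.0484] 0.0294
0.36 88 [0.4971 0.3638 0.0484] 0.0151
0.368 84 [0.4954 0.3721 0.0483] 0.0152
0.376 83 [0.4944 0.38   0.0484] 0.0154
0.384 79 [0.4923 0.388  0.0485] 0.0152
0.392 27 [0.4919 0.3935 0.0486] 0.0133
tcp [0.4992 0.3078 0.3827] joints [ 50.8  13.  -13.    0.2 -63.4 -39.6] clock 13.825 open 0.0874 F [-0.8  0.3  0.8]
shift tool [ 0.1266  0.0018 -0.0023] rot [-0.24  0.28  0.57] rows>= 2.0
```

View pics/w8c.png

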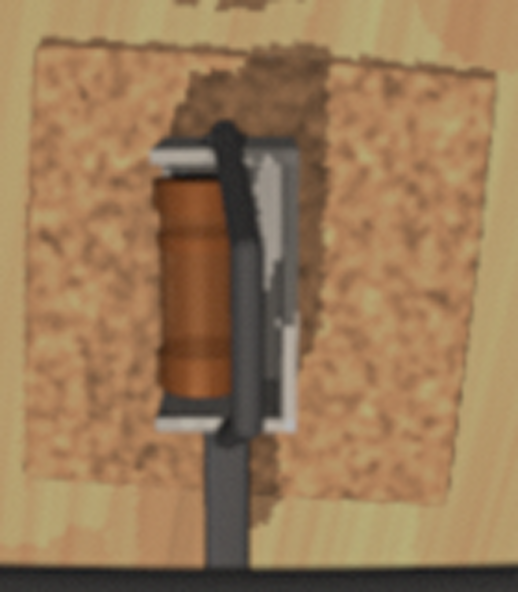

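```bash
python3 -m inch '[0.01,-0.004,0.03,0,0,0,0.05, 0.01,-0.004,0.03,-0.3,0.2,0.4,0.05, 0.02,0,0.017,0,0,0,0.05, 0.02,0,0,0,0,0,0.05, 0.02,0,0,0,0,0,0.05, 0,0,0,0,0,0,0.05]'
python3 -c "
from delta import *
delta((.4925,.3865,.197),down(101.4))
s=ctrl.snapshot('wrist'); cv2.imwrite('pics/w9.png',s['color'][:,:,::-1])"
```

```text
clock: 14.58
tool_pos: [0.4895, 0.3917, 0.2936]
orientation: [133.0, 89.7, -125.3]
force: [-0.2, 0.5, -0.3]
opening: 0.0499
tcp [0.4895 0.3917 0.2936] joints [ 56.5  21.3 -13.7  -0.  -55.3 -44.8] clock 14.575 open 0.0499 F [-0.2  0.5 -0.3]
shift tool [ 0.0966 -0.0022 -0.0054] rot [ 0.29 -0.19 -0.2 ] rows>= 1.5
```

View pics/w9.png

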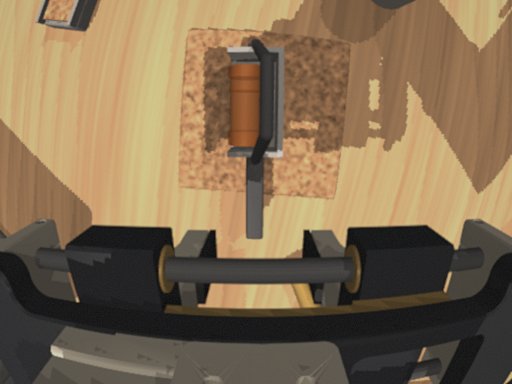

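The handle (255,200) lies on the jaw plane once I apply the 2 mm correction. Descending.

```bash
python3 -m inch '[0.03,-0.002,-0.005,0.3,-0.2,-0.2,0.05, 0.03,0,0,0,0,0,0.05, 0.02,0,0,0,0,0,0.045, 0.012,0,0,0,0,0,0.045, 0,0,0,0,0,0,0.045]'
python3 -c "
from delta import *
delta((.4925,.3865,.197),down(101.4))
s=ctrl.snapshot('wrist'); cv2.imwrite('pics/w10.png',s['color'][:,:,::-1])
s=ctrl.snapshot('side'); cv2.imwrite('pics/s10.png',cv2.resize(s['color'][90:220,140:290],None,fx=4,fy=4,interpolation=cv2.INTER_CUBIC)[:,:,::-1])"
```

```text
clock: 15.25
tool_pos: [0.4939, 0.3901, 0.2029]
orientation: [-57.9, 89.6, 43.6]
force: [-0.1, 0.2, 0.8]
opening: 0.0449
tcp [0.4939 0.3901 0.2029] joints [ 56.1  27.1 -18.6   0.1 -43.9 -44.7] clock 15.25 open 0.0449 F [-0.1  0.2  0.8]
shift tool [ 0.0059  0.0021 -0.0032] rot [0.11 0.21 0.33] rows>= 0.1
```

View pics/w10.png

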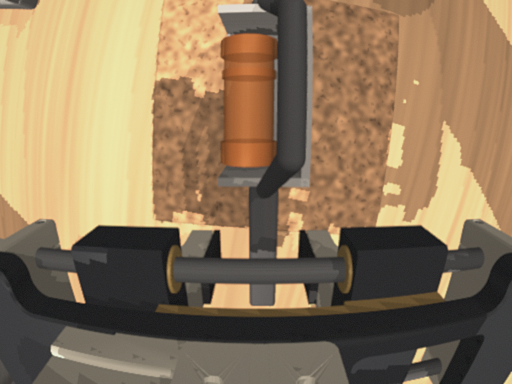

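View pics/s10.png

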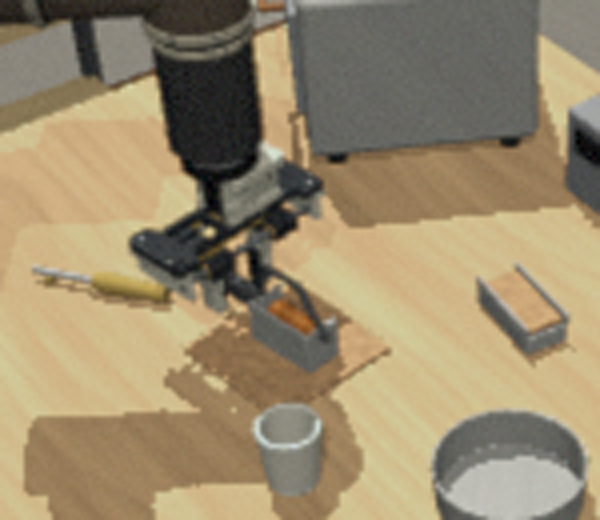

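```bash
python3 -m inch '[0.0055,0.002,-0.003,0.1,0.2,0.3,0.04, 0,0,0,0,0,0,0.03, 0,0,0,0,0,0,0.022, 0,0,0,0,0,0,0.016, 0,0,0,0,0,0,0.01, 0,0,0,0,0,0,0, 0,0,0,0,0,0,0]'
python3 -c "
from delta import *
delta((.4925,.3865,.197),down(101.4))"
```

```text
clock: 16.23
tool_pos: [0.4931, 0.3874, 0.2007]
orientation: [-49.9, 89.7, 51.5]
force: [-0.3, -0.4, -0.8]
opening: 0.0142
tcp [0.4931 0.3874 0.2007] joints [ 56.   27.1 -19.    0.  -43.6 -44.6] clock 16.225 open 0.0142 F [-0.3 -0.4 -0.8]
shift tool [ 0.0037  0.0008 -0.0007] rot [0.01 0.21 0.25] rows>= 0.1
```

Gripped (opening 14 mm). Lifting gently.

```bash
python3 -m inch '[-0.004,0,0,0,0,0,0, -0.008,0,0,0,0,0,0, -0.010,0,0,0,0,0,0, -0.012,0,0,0,0,0,0]'
python3 -c "
from delta import *
delta((.4925,.3865,.28),down(101.4))
s=ctrl.snapshot('wrist'); cv2.imwrite('pics/w11.png',s['color'][:,:,::-1])
s=ctrl.snapshot('side'); cv2.imwrite('pics/s11.png',cv2.resize(s['color'][90:220,140:290],None,fx=4,fy=4,interpolation=cv2.INTER_CUBIC)[:,:,::-1])"
```

```text
clock: 16.73
tool_pos: [0.4926, 0.3867, 0.2353]
orientation: [-43.5, 89.8, 57.9]
force: [-0.1, 1.3, -2.8]
opening: 0.0139
tcp [0.4926 0.3867 0.2353] joints [ 56.   24.7 -17.3  -0.  -47.8 -44.6] clock 16.725 open 0.0139 F [-0.1  1.3 -2.8]
shift tool [-0.0447  0.     -0.0001] rot [-0.03  0.12  0.11] rows>= 0.7
```

View pics/w11.png

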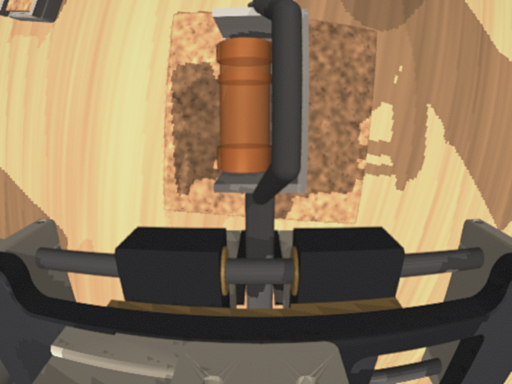

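View pics/s11.png

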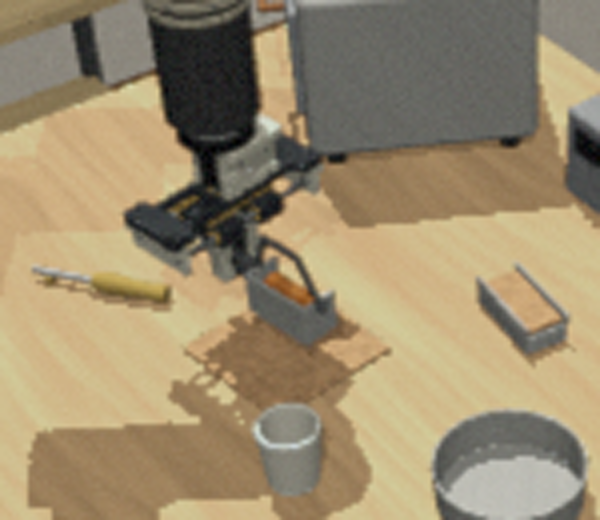

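The trough is level, the neck is inside and the bail clears the gripper. Next I'll work out the pose above the tin.

```bash
cat > tip.py <<'E'
from delta import *
a=np.radians(-78.6); xt=np.array([np.cos(a),np.sin(a),0]); yt=np.array([-np.sin(a),np.cos(a),0]); zt=np.array([0,0,1.])
tin=np.array([.5505,.0147,0]); 
rel=np.array([-.0868,-.0202,.1877])
def pose(th,lipz=.08,back=.025):
    t=np.radians(th); y=np.cos(t)*yt-np.sin(t)*zt; z=np.cos(t)*zt+np.sin(t)*yt
    lip=tin-back*yt+[0,0,lipz]; p=lip+rel[0]*xt+rel[1]*y+rel[2]*z
    return p,np.stack([-z,-y,-xt],1)
E
python3 - <<'E'
from tip import *
print(pose(0)[0],pose(46)[0])
p,Rr=pose(0); delta(p+[0,0,.04],Rr)
E
```

```text
[0.48903509 0.09085343 0.2677    ] [0.62743759 0.11876027 0.22491804]
tcp [0.493  0.3873 0.2367] joints [ 56.   24.6 -17.3   0.  -47.8 -44.6] clock 16.825 open 0.0139 F [ 0.3 -0.4 -2.9]
shift tool [-0.0725  0.0622 -0.2895] rot [0.   0.24 0.27] rows>= 4.9
```

```bash
python3 -m inch '[-0.012,0,0,0,0.1,0.1,0, -0.018,0,0,0,0.1,0.1,0, -0.018,0.002,-0.01,0,0,0,0, -0.012,0.004,-0.018,0,0,0,0, -0.006,0.005,-0.024,0,0,0,0, 0,0.006,-0.026,0,0,0,0, 0,0.006,-0.026,0,0,0,0, 0,0.006,-0.026,0,0,0,0, 0,0.006,-0.026,0,0,0,0, 0,0.006,-0.026,0,0,0,0, 0,0.006,-0.026,0,0,0,0, 0,0.006,-0.026,0,0,0,0, 0,0.005,-0.022,0,0,0,0, 0,0.004,-0.015,0,0,0,0, 0,0.002,-0.008,0,0,0,0, 0,0,0,0,0,0,0]'
python3 -c "
from tip import *
p,Rr=pose(0); delta(p,Rr)
o=ctrl.get_obs(); s=ctrl.snapshot('wrist'); np.savez('w12.npz',**s); np.savez('o12.npz',tool_pos=o['tool_pos'],orientation=o['orientation']); cv2.imwrite('pics/w12.png',s['color'][:,:,::-1])
s=ctrl.snapshot('side'); cv2.imwrite('pics/s12.png',cv2.resize(s['color'][110:270,170:350],None,fx=4,fy=3.7,interpolation=cv2.INTER_CUBIC)[:,:,::-1])"
```

```text
clock: 18.82
tool_pos: [0.4806, 0.0758, 0.3042]
orientation: [111.2, 89.7, -147.8]
force: [0.4, 0.7, -2.8]
opening: 0.014
tcp [0.4806 0.0758 0.3042] joints [ 32.2   8.3 -30.5   0.  -51.6 -21.1] clock 18.825 open 0.014 F [ 0.4  0.7 -2.8]
shift tool [ 0.0364 -0.0114  0.0133] rot [-0.32 -0.1  -0.27] rows>= 0.6
```

View pics/w12.png

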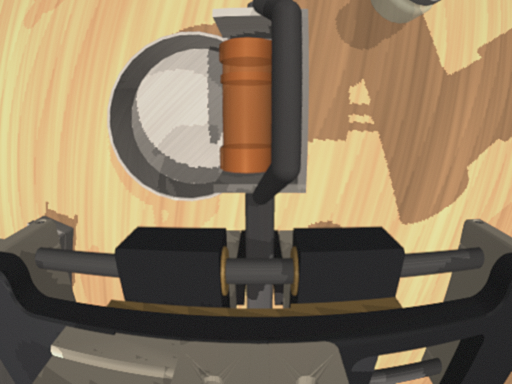

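View pics/s12.png

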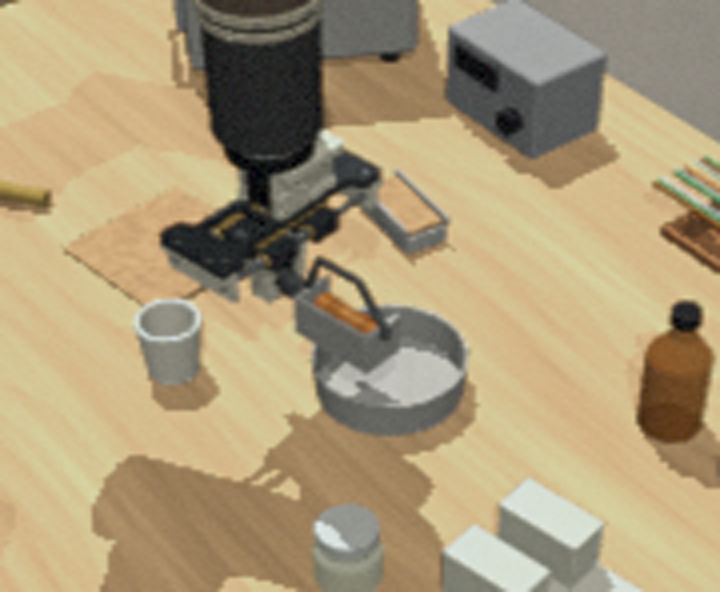

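```bash
python3 - <<'E'
from tip import *
from scipy.optimize import least_squares
s=load("w12.npz"); o=load("o12.npz"); c=cloud(s,o)
m=np.zeros(c.shape[:2],bool); m[20:215,90:232]=True
p=c[m&(c[...,2]>.0385)&(c[...,2]<.05)][:,:2]
f=least_squares(lambda q: np.hypot(*(p-q[:2]).T)-q[2],[.55,.015,.07],loss="soft_l1",f_scale=.002); print(len(p),f.x.round(4),np.abs(f.fun).mean().round(4))
E
```

```text
1642 [0.5528 0.0139 0.0693] 0.0008
```

```bash
python3 -m inch '[0.012,-0.006,0.007,-0.3,-0.1,-0.2,0, 0.012,-0.006,0.006,0,0,0,0, 0.010,0,0,0,0,0,0, 0,0,0,0,0,0,0]'
python3 -c "
from tip import *
p,Rr=pose(0); delta(p,Rr)
p,Rr=pose(30); delta(p,Rr)"
```

```text
clock: 19.42
tool_pos: [0.4907, 0.0945, 0.2666]
orientation: [98.1, 89.9, -160.3]
force: [-0.5, 0.2, -2.7]
opening: 0.0135
tcp [0.4907 0.0945 0.2666] joints [ 33.5  12.2 -31.5  -0.  -46.4 -21.8] clock 19.425 open 0.0135 F [-0.5  0.2 -2.7]
shift tool [-0.0011  0.0024 -0.0032] rot [ 0.19 -0.02 -0.12] rows>= 0.1
tcp [0.4907 0.0945 0.2666] joints [ 33.5  12.2 -31.5  -0.  -46.4 -21.8] clock 19.425 open 0.0135 F [-0.5  0.2 -2.7]
shift tool [ 0.0138 -0.0942 -0.0035] rot [ 0.18 -0.07 29.88] rows>= 2.8
```

```bash
python3 -m inch '[-0.001,-0.010,-0.003,0,0,3,0, -0.001,-0.0165,0,0,0,5,0, -0.001,-0.0195,0,0,0,6,0, -0.001,-0.0195,0,0,0,6,0, -0.001,-0.013,0,0,0,4,0, 0,0,0,0,0,0,0]'
python3 -c "
from tip import *
p,Rr=pose(24); delta(p,Rr)
s=ctrl.snapshot('side'); cv2.imwrite('pics/s13.png',cv2.resize(s['color'][110:270,170:350],None,fx=4,fy=3.7,interpolation=cv2.INTER_CUBIC)[:,:,::-1])"
```

```text
clock: 20.18
tool_pos: [0.5699, 0.1078, 0.258]
orientation: [89.9, 65.2, -168.4]
force: [0.4, -0.3, -2.5]
opening: 0.0137
tcp [0.5699 0.1078 0.258 ] joints [ 27.5  27.3  -9.1  -6.7 -77.6 -12.9] clock 20.175 open 0.0137 F [ 0.4 -0.3 -2.5]
shift tool [ 0.0004  0.0048 -0.0006] rot [ 0.29 -0.1  -0.78] rows>= 0.1
```

View pics/s13.png

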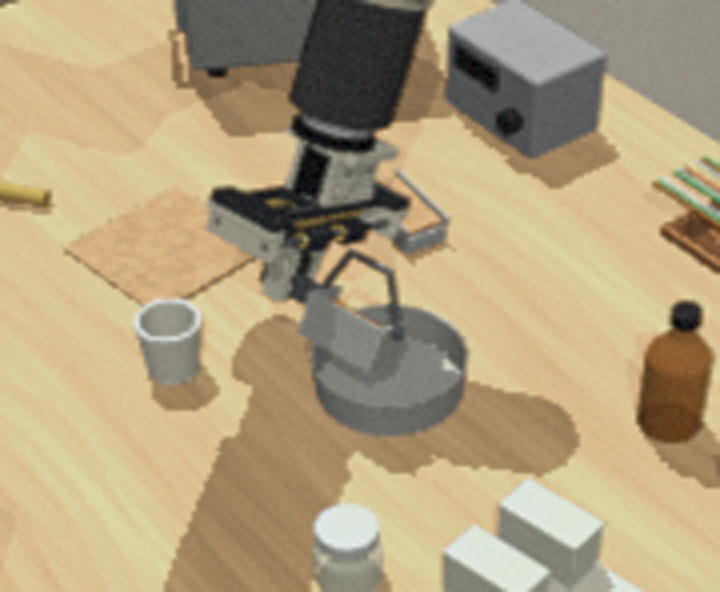

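```bash
python3 -m inch '[-0.001,-0.0164,0,0,0,5,0, -0.001,-0.0164,0,0,0,5,0, -0.001,-0.0131,0,0,0,4,0, -0.001,-0.0131,0,0,0,4,0, -0.001,-0.0098,0,0,0,3,0, 0,0,0,0,0,0,0]'
python3 -c "
from tip import *
p,Rr=pose(46); delta(p,Rr)
s=ctrl.snapshot('side'); cv2.imwrite('pics/s14.png',cv2.resize(s['color'][110:270,170:350],None,fx=4,fy=3.7,interpolation=cv2.INTER_CUBIC)[:,:,::-1])"
```

```text
clock: 20.98
tool_pos: [0.6268, 0.1203, 0.2289]
orientation: [89.9, 44.5, -168.3]
force: [-0.2, 0.3, -2.1]
opening: 0.0136
tcp [0.6268 0.1203 0.2289] joints [  25.    40.6    6.5   -9.6 -100.5  -11.1] clock 20.975 open 0.0136 F [-0.2  0.3 -2.1]
shift tool [ 0.0025 -0.003  -0.0017] rot [ 0.35 -0.21  0.52] rows>= 0.1
```

View pics/s14.png

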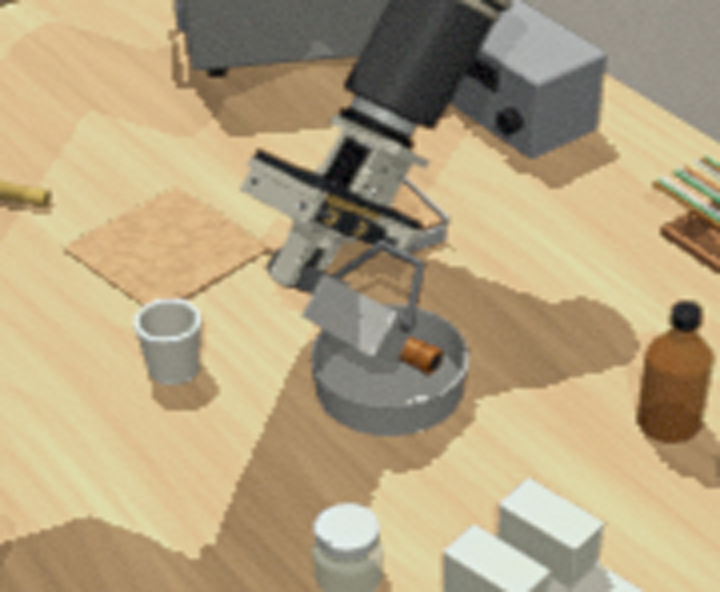

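The tilt is 45.5° and the amber neck (420,355) is in the tin. Holding for a second.

```bash
python3 -m inch '[0,0,0,0,0,0,0, 0,0,0,0,0,0,0, 0,0,0,0,0,0,0, 0,0,0,0,0,0,0, 0,0,0,0,0,0,0, 0,0,0,0,0,0,0, 0,0,0,0,0,0,0, 0,0,0,0,0,0,0, 0,0,0,0,0,0,0]'
python3 -c "
from tip import *
p,Rr=pose(46); delta(p,Rr)
o=ctrl.get_obs(); s=ctrl.snapshot('wrist'); cv2.imwrite('pics/w15.png',s['color'][:,:,::-1])
s=ctrl.snapshot('side'); cv2.imwrite('pics/s15.png',cv2.resize(s['color'][110:270,170:350],None,fx=4,fy=3.7,interpolation=cv2.INTER_CUBIC)[:,:,::-1])"
```

```text
clock: 22.15
tool_pos: [0.6257, 0.1203, 0.2325]
orientation: [89.8, 45.0, -168.3]
force: [-0.6, -0.1, -1.7]
opening: 0.0138
tcp [0.6257 0.1203 0.2325] joints [  25.1   40.2    6.3   -9.6 -100.2  -11.1] clock 22.15 open 0.0138 F [-0.6 -0.1 -1.7]
shift tool [ 0.0044 -0.0064 -0.0019] rot [ 0.41 -0.22  1.  ] rows>= 0.1
```

View pics/w15.png

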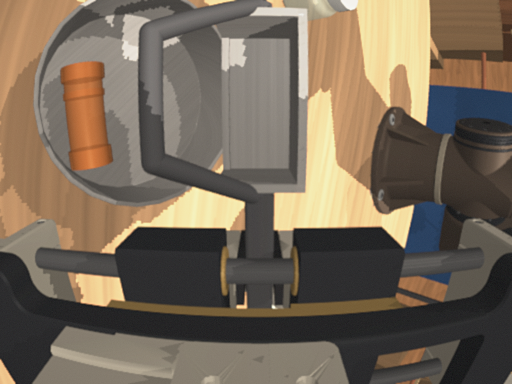

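View pics/s15.png

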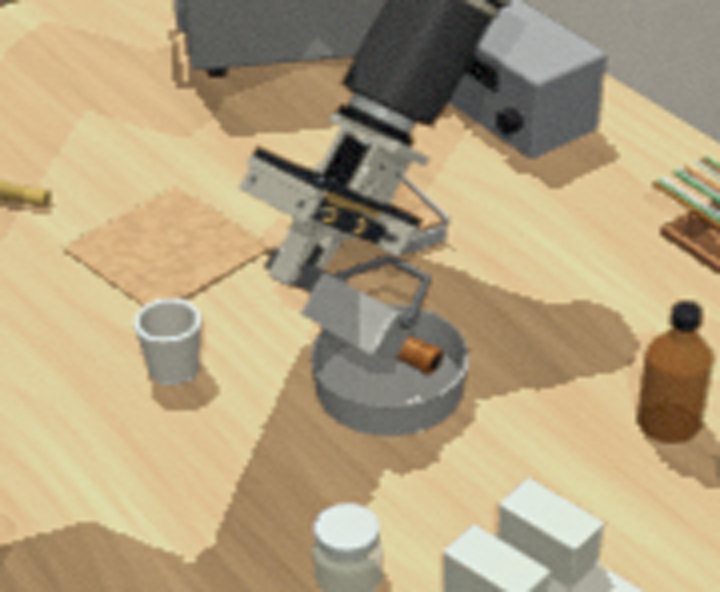

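The neck (85,115) lies in the tin and the trough is empty. The bail has swung to the low side, clear of the fingers. Bringing the trough level again.

```bash
python3 -m inch '[0,0.010,0,0,0,-3,0, 0.003,0.0195,0,0,0,-6,0, 0.003,0.0195,0,0,0,-6,0, 0.003,0.0195,0,0,0,-6,0, 0.003,0.0195,0,0,0,-6,0, 0.003,0.0195,0,0,0,-6,0, 0.003,0.0195,0,0,0,-6,0, 0.002,0.012,0,0,0,-4,0, 0,0,0,0,0,0,0]'
python3 -c "
from tip import *
p,Rr=pose(0); delta(p+[0,0,.04],Rr)"
```

```text
clock: 23.38
tool_pos: [0.4936, 0.0918, 0.2752]
orientation: [77.7, 89.2, 179.6]
force: [0.1, 0.3, -1.9]
opening: 0.014
tcp [0.4936 0.0918 0.2752] joints [ 32.8  11.9 -30.2  -0.6 -48.6 -20.6] clock 23.375 open 0.014 F [ 0.1  0.3 -1.9]
shift tool [-0.0324  0.0051  0.0001] rot [ 0.43  0.17 -0.8 ] rows>= 0.5
```

```bash
python3 -m inch '[-0.014,0,0,0.4,0.2,-0.8,0, -0.016,0,0,0,0,0,0, 0,0,0,0,0,0,0]'
python3 -c "
from tip import *
# mat pose: TCP so that trough centre -> (.4985,.309)
p=np.array([.4985,.309,0])-.0868*xt+.0008*yt+[0,0,.31]; print(p.round(4)); delta(p,pose(0)[1])
o=ctrl.get_obs(); s=ctrl.snapshot('wrist'); cv2.imwrite('pics/w16.png',s['color'][:,:,::-1])"
```

```text
clock: 23.75
tool_pos: [0.4956, 0.0924, 0.308]
orientation: [167.5, 89.9, -91.1]
force: [-1.1, -0.8, -2.5]
opening: 0.0136
[0.4821 0.3942 0.31  ]
tcp [0.4956 0.0924 0.308 ] joints [ 33.    9.6 -28.3   0.1 -52.2 -21.6] clock 23.75 open 0.0136 F [-1.1 -0.8 -2.5]
shift tool [-0.0025 -0.0463  0.2986] rot [-0.02 -0.09 -0.02] rows>= 4.8
```

View pics/w16.png

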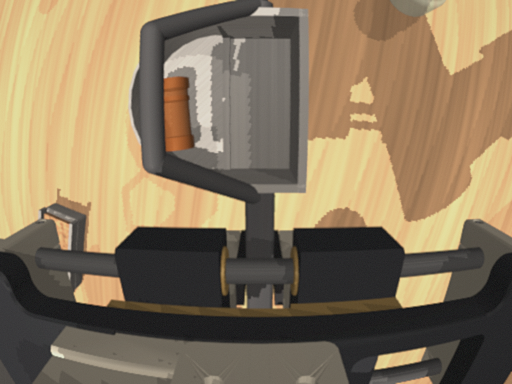

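```bash
python3 -m inch '[0,-0.002,0.01,0,0,0,0, 0,-0.003,0.018,0,0,0,0, 0,-0.004,0.024,0,0,0,0, 0,-0.005,0.026,0,0,0,0, 0,-0.005,0.026,0,0,0,0, 0,-0.005,0.026,0,0,0,0, 0,-0.005,0.026,0,0,0,0, 0,-0.005,0.026,0,0,0,0, 0,-0.005,0.026,0,0,0,0, 0,-0.004,0.022,0,0,0,0, 0,-0.003,0.016,0,0,0,0, 0,-0.002,0.008,0,0,0,0, 0,0,0,0,0,0,0]'
python3 -c "
from tip import *
delta((.487,.390,.2007),pose(0)[1])"
```

```text
clock: 25.42
tool_pos: [0.4908, 0.3701, 0.3007]
orientation: [124.2, 89.4, -134.4]
force: [0.6, -0.5, -1.4]
opening: 0.0137
tcp [0.4908 0.3701 0.3007] joints [ 55.2  19.9 -14.7  -0.1 -56.  -43.7] clock 25.425 open 0.0137 F [ 0.6 -0.5 -1.4]
shift tool [ 0.0999 -0.0011  0.0209] rot [ 0.03 -0.34 -0.49] rows>= 1.6
```

Now descending to just above the standing height (TCP z was 0.2007 when it stood on the mat).

```bash
python3 -m inch '[0.02,-0.001,0.01,0,-0.3,-0.5,0, 0.025,0,0.01,0,0,0,0, 0.025,0,0,0,0,0,0, 0.015,0,0,0,0,0,0, 0.004,0,0,0,0,0,0, 0,0,0,0,0,0,0]'
python3 -c "
from tip import *
delta((.487,.390,.2007),pose(0)[1])
o=ctrl.get_obs(); s=ctrl.snapshot('wrist'); cv2.imwrite('pics/w17.png',s['color'][:,:,::-1])
s=ctrl.snapshot('side'); cv2.imwrite('pics/s17.png',cv2.resize(s['color'][90:220,140:290],None,fx=4,fy=4,interpolation=cv2.INTER_CUBIC)[:,:,::-1])"
```

```text
clock: 26.18
tool_pos: [0.4891, 0.3869, 0.2116]
orientation: [-71.0, 89.9, 30.2]
force: [0.0, -0.4, -1.6]
opening: 0.014
tcp [0.4891 0.3869 0.2116] joints [ 56.3  26.1 -18.9   0.1 -44.9 -45.1] clock 26.175 open 0.014 F [ 0.  -0.4 -1.6]
shift tool [0.0109 0.0015 0.0034] rot [-0.2   0.05  0.14] rows>= 0.2
```

View pics/s17.png

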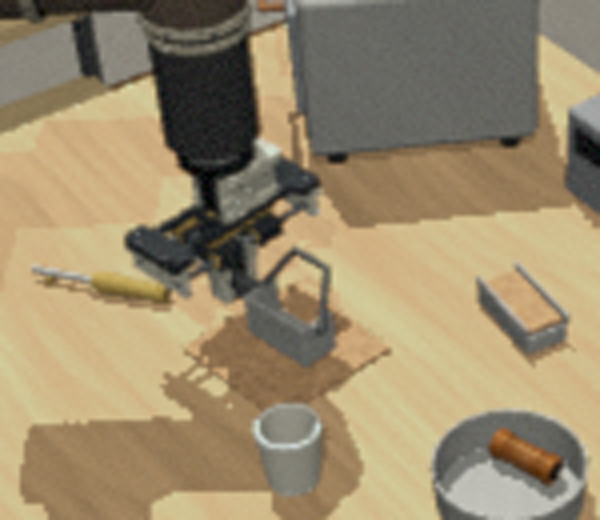

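View pics/w17.png

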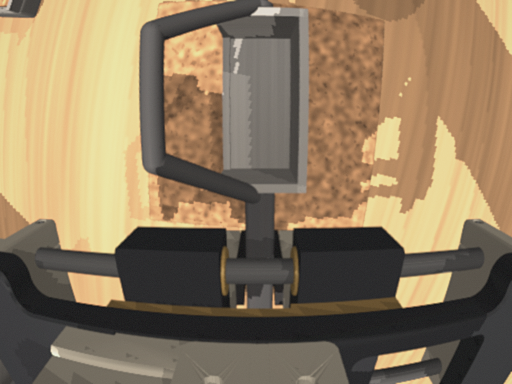

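```bash
python3 -m inch '[0.004,0,0.002,0,0,0,0, 0.003,0,0,0,0,0,0, 0.002,0,0,0,0,0,0, 0,0,0,0,0,0,0]'
```

```text
clock: 26.78
tool_pos: [0.489, 0.3898, 0.2041]
orientation: [-56.8, 89.6, 44.4]
force: [-0.7, 0.4, -2.0]
opening: 0.014
```

```bash
python3 -m inch '[0.0015,0,0,0,0,0,0, 0.001,0,0,0,0,0,0]'
```

```text
clock: 27.02
tool_pos: [0.489, 0.3898, 0.2016]
orientation: [-57.0, 89.6, 44.2]
force: [0.4, -1.4, -1.9]
opening: 0.0137
```

```bash
python3 -m inch '[0.001,0,0,0,0,0,0, 0.001,0,0,0,0,0,0]'
```

```text
clock: 27.28
tool_pos: [0.4891, 0.3901, 0.2003]
orientation: [-58.9, 89.6, 42.4]
force: [-4.1, -0.5, 8.9]
opening: 0.0136
```

```bash
python3 -m inch '[0.001,0,0,0,0,0,0, 0,0,0,0,0,0,0]'; python3 -c "
from tip import *
delta((.487,.390,.2007),pose(0)[1])"
```

```text
clock: 27.52
tool_pos: [0.489, 0.39, 0.2008]
orientation: [-62.1, 89.6, 39.1]
force: [-0.6, -0.3, -2.1]
opening: 0.014
tcp [0.489  0.39   0.2008] joints [ 56.5  27.  -19.3   0.2 -43.4 -45.3] clock 27.525 open 0.014 F [-0.6 -0.3 -2.1]
shift tool [0.0001 0.0019 0.0004] rot [-0.12  0.18  0.35] rows>= 0.0
```

```bash
python3 -m inch '[0.0006,0,0,0,0,0,0, 0,0,0,0,0,0,0.018, 0,0,0,0,0,0,0.03, 0,0,0,0,0,0,0.042, 0,0,0,0,0,0,0.045, -0.008,0,0,0,0,0,0.045, -0.015,0,0,0,0,0,0.045, -0.03,0,0,0,0,0,0.045, -0.04,0,0,0,0,0,0.045, -0.04,0,0,0,0,0,0.045, -0.03,0,0.01,0,0,0,0.045, 0,0,0,0,0,0,0.045]'
python3 -c "
from tip import *
o=ctrl.get_obs(); s=ctrl.snapshot('wrist'); np.savez('w18.npz',**s); np.savez('o18.npz',tool_pos=o['tool_pos'],orientation=o['orientation']); cv2.imwrite('pics/w18.png',s['color'][:,:,::-1])
c=cloud(s,o)
m=np.zeros(c.shape[:2],bool); m[10:240,190:330]=True
w=c[m&(c[...,2]>.046)&(c[...,2]<.056)]; print(cv2.minAreaRect(w[:,:2].astype(np.float32)))
s=ctrl.snapshot('side'); np.savez('s18.npz',**s); cv2.imwrite('pics/s18.png',cv2.resize(s['color'][100:270,140:350],None,fx=3.6,fy=3.5,interpolation=cv2.INTER_CUBIC)[:,:,::-1])
delta((.487,.390,.2007),pose(0)[1])"
```

```text
clock: 29.02
tool_pos: [0.4863, 0.399, 0.3757]
orientation: [-59.7, 89.3, 41.6]
force: [-0.6, -0.3, -0.2]
opening: 0.0452
((0.49861279129981995, 0.341313898563385), (0.04164329171180725, 0.1575804501771927), 11.053982734680176)
tcp [0.4859 0.3981 0.3726] joints [ 57.2  17.3  -8.5   0.2 -63.8 -46. ] clock 29.125 open 0.0454 F [ 1.  -0.6 -0.7]
shift tool [ 0.1718  0.0017 -0.0088] rot [-0.12  0.22  0.42] rows>= 2.8
```

View pics/s18.png

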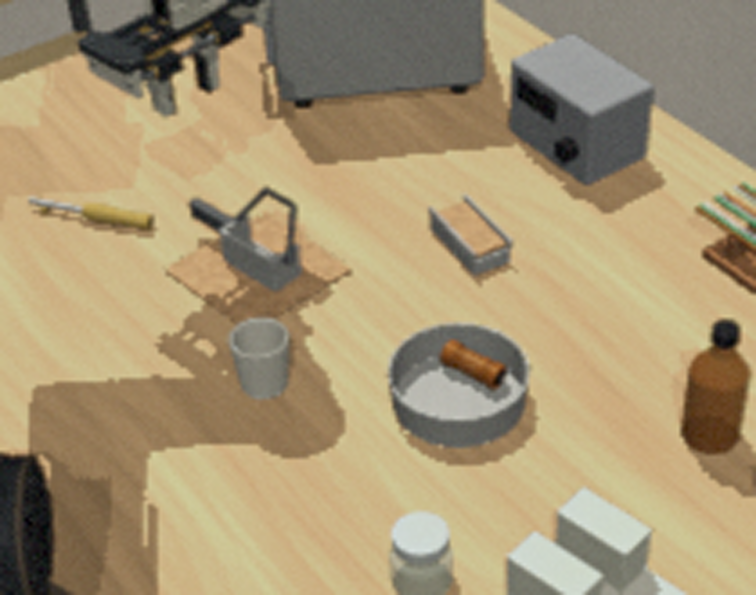

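View pics/w18.png

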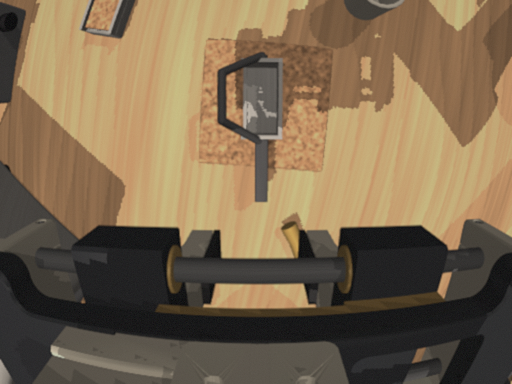

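```bash
python3 - <<'E'
from tip import *
s=ctrl.snapshot("top"); t0=load("top0.npz"); c=cloud(s); c0=cloud(t0)
hsv=cv2.cvtColor(s["color"],cv2.COLOR_RGB2HSV)
from scipy.optimize import least_squares
for n,q in(("before",c0),("now",c)):
    m=(np.hypot(q[...,0]-.55,q[...,1]-.015)<.09)&(q[...,2]>.038)&(q[...,2]<.055); p=q[m][:,:2]
    f=least_squares(lambda v: np.hypot(*(p-v[:2]).T)-v[2],[.55,.015,.07],loss="soft_l1",f_scale=.002); print("tin",n,f.x.round(4),len(p))
m=(np.hypot(c[...,0]-.55,c[...,1]-.015)<.062)&(hsv[...,0]<16)&(hsv[...,1]>140); p=c[m]; print("neck",len(p),p.mean(0).round(4),p[:,2].max().round(4),cv2.minAreaRect(p[:,:2].astype(np.float32)))
for nm,b in dict(crucible=(.36,.46,.1,.22),jar=(.33,.43,-.21,-.1),bottle=(.62,.78,-.25,-.1),rest=(.65,.76,.12,.28),brick=(.38,.52,-.65,-.48)).items():
    r=[]
    for q in (c0,c):
        k=(q[...,0]>b[0])&(q[...,0]<b[1])&(q[...,1]>b[2])&(q[...,1]<b[3])&(q[...,2]>.012)&(q[...,2]<.2); r.append(q[k].mean(0))
    print(nm,(r[1]-r[0]).round(4))
o=ctrl.get_obs(); print(o["force"].round(2),o["qvel"].round(2))
E
```

```text
tin before [0.55   0.0139 0.0696] 141
tin now [0.5501 0.014  0.0697] 134
neck 120 [0.583  0.0314 0.0296] 0.0387 ((0.587259829044342, 0.03151702508330345), (0.0321512296795845, 0.06750360131263733), 16.470956802368164)
crucible [-0.0001  0.      0.0004]
jar [-0.0001 -0.0001 -0.0006]
bottle [-0.0001 -0.0001 -0.0001]
rest [-0.0002  0.0003  0.0003]
brick [ 0.0003 -0.0002  0.0004]
[-1.08  0.25  0.  ] [-0.08  1.12 -0.88 -0.04  0.3  -0.05]
```

```bash
python3 -m inch '[0,0,0,0,0,0,0.045, 0,0,0,0,0,0,0.045, 0,0,0,0,0,0,0.045, 0,0,0,0,0,0,0.045]'; python3 -c "
from plant import ctrl
print(ctrl.close_job())"
```

```text
clock: 29.68
tool_pos: [0.4856, 0.3972, 0.3686]
orientation: [-111.5, 89.9, -10.3]
force: [-0.1, -0.1, 0.5]
opening: 0.0451
the job is handed in; nothing more can be done
None
```

The job is done and handed in at 29.7 s of the 72 s allowed; no verdict was reported.

I lifted the trough out of its bay by the bail, stood it on the mat with the neck inside, and let go. I then took it by the stiff handle and tipped it to about 45° over the tin for a little over a second; the neck rolled in. After levelling the trough I stood it back on the mat, let go and backed off.

My last checks showed:
- **Trough:** upright in the pictures, with its centre about 11 mm from the mat centre.
- **Neck:** lying in the tin about 40 mm from its axis (limit 55 mm). Its top is about 39 mm up; lying flat it should be nearer 33 mm, so this may be depth noise, or the neck leaning slightly.
- **Tin:** moved less than 1 mm.
- **Bystanders:** crucible, jar, bottle, rest and brick moved less than 1 mm. I did not measure the reamer again, but the pictures show it lying as before.
- **Robot:** clear of everything; the contact force read about zero within noise.

No check failed. The one small surprise was a brief push of about 9 N on the mat while setting the trough down the second time.

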